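# Unpin the carrier gate and put the vial rack on the reader

### The job

The green vial rack has arrived in its steel carrier: draw the spring clip sideways out of the stud, lay it in the steel dish, and swing the gate bar right over until it rests open. Then draw the rack out of its side grips by its pull tab onto the bench, clear of the carrier, and let go of it; take it again across its middle and set it down gently and flat between the corner guides of the code reader, either way round. Carry the rack level, never lift it by the tab, and leave the other things on the bench where they are.

Things in the scene. Friction and masses are not known exactly. Their poses are not given: they have to be found in the camera images.
- carrier: Low steel carrier for one vial rack; it does not move. Origin: middle of its footprint at bench level; z up, open mouth to -x. Base sheet 2 mm thick, x -76 to 62, y +-35 mm. C-shaped rails x -58 to 58 mm, outside y +-27.5 mm, 41 mm high; their lips overhang the rack, which only comes out lengthwise to -x. A thin bail lies behind, to x 103 mm, 31 mm high.
- carrier_mouth (a point): Point at the mouth of the carrier, at its x -76 mm, at bench level; axes as the carrier's. The rack is clear of the carrier when its +x end has passed it. Sprung nylon grips in both rails clamp the rack's sides with about 6 N each: it takes about 10 N to draw it out, with small wiggles.
- stud_hole (a point): Centre of the cross hole through the carrier's upright stud, 37 mm above the bench, at x -66, y -62 mm of the carrier. Stud 14 mm in diameter, 58 mm high, on a low ear 18 mm wide. The hole runs along the carrier's y. Axes as the carrier's.
- clip_loop (a point): Middle of the finger loop of the yellow R-shaped spring clip: 4 mm wire, 72 mm long over all, 38 g, lying about level (may droop 5 deg). +x points away from the stud: the way to pull (carrier's -y). Take it across the loop's two straight sides, at y +-11 mm, x -11 to 8 mm: 26 mm over the wires; round end at x 17 mm. The sprung arm lets go of the stud at about 10 N; after 22 mm the leg is out.
- clip_leg (a point): Middle of the clip's straight leg (on the stud's axis when inserted), 36 mm to -x and 4.5 mm to -y of clip_loop, same axes; the leg's tip is 15 mm farther to -x. The sprung arm beside the leg is at y +6 to +14 mm of this point.
- gate (a joint): Angle of the flat aluminium gate bar across the carrier's mouth: 0 closed and level, growing as the stud end swings up and over; stop at 1.92 rad. Bar 15 mm wide (21 mm round the stud), 8 mm thick, 110 g, top 35 mm above the bench when closed; its end lies under the clip's leg. Little friction: let go before upright (1.57) it falls shut, beyond upright it falls to its stop.
- gate_hinge (a point): Point on the gate's hinge axis, 31 mm above the bench, at x -66, y +62 mm of the carrier. The axis runs along the carrier's x; the bar reaches 146 mm from it to the carrier's -y. Axes as the carrier's.
- gate_knob (a point): Centre of the black ball knob, 20 mm in diameter, on a 9 mm stem on the gate bar. It is 102 mm from the hinge axis along the bar and 26 mm off the bar's mid-plane: with the gate closed 57 mm above the bench, at x -66, y -40 mm of the carrier. Axes turn with the bar; x stays the carrier's x.
- rack_center (a point): Centre of the green rack's block, 17 mm above its underside. Block 110 (x) by 46 (y) by 34 mm high, nine capped vials rising to 54 mm above the underside and within y +-17 mm; pull tab at the -x end; 210 to 340 g. In the carrier its underside is 2 mm above the bench, its axes are the carrier's and its middle is over the carrier's origin.
- rack_tab (a point): Middle of the rack's pull tab, 10 mm above the rack's underside, 92 mm to -x of its centre; axes as the rack's. Tab 16 mm wide (y), 18 mm high, x -55 to -110 mm from the rack's centre, then an end ridge 22 mm wide, 5 mm thick.
- reader_bed (a point): Centre of the code reader's flat bed, on its surface, 62 mm above the bench; x along its long side, z up. Light grey box 200 by 150 mm that does not move, dark glass in the bed. Four black L-shaped corner guides, 9 mm high, leave 118 (x) by 54 mm (y) between them; they are open in the middle for 90 mm on the long sides and 30 mm on the short ones.
- dish_floor (a point): Centre of the inner floor of the rectangular steel dish, 3 mm above the bench. Inside 134 (x) by 98 mm (y), rim 16 mm above the bench. It does not move.
- marker: White marker pen with blue cap, 129 mm long, 13 mm thick, lying on the bench; origin under its middle, x along it. To be left alone.
- loose_vial: Single capped vial, 12.5 mm in diameter, 45 mm high, standing on the bench; origin under it. To be left alone.
- bottle: Amber jar with blue cap, 68 mm in diameter, 125 mm high; origin under it. To be left alone.
- tip_box: Blue pipette-tip box, 120 by 84 mm, 76 mm high; origin under its centre. To be left alone.
- timer: Flat white bench timer, 64 by 64 by 18 mm; origin under its centre. To be left alone.
Things that resemble listed ones, but are neither listed nor needed, are in the scene too. Leave any yellow look-alike of the part that bears rack_center alone.

How it is judged (in metres and radians):
On the way, in this order (a step that is already met when the one before it is completed fails the run):
1. the clip is drawn right out of the stud (distance between clip_loop and stud_hole above 0.07 m), for 0.1 s.
2. the clip lies in the dish, let go (x of clip_loop in the frame of dish_floor between -0.067 and 0.067 m and y of clip_loop in the frame of dish_floor between -0.049 and 0.049 m and z of each of clip_loop, clip_leg in the frame of dish_floor below 0.015 m and x of clip_leg in the frame of dish_floor between -0.067 and 0.067 m and y of clip_leg in the frame of dish_floor between -0.049 and 0.049 m and contact force between the fingers and clip below 0.1 N), for 0.1 s.
3. the gate bar is swung over to its open stop (value of joint gate above 1.7 rad), for 0.1 s.
4. the rack stands flat on the bench clear of the carrier, let go (x of rack_center in the frame of carrier below -0.12 m and height (world z) of rack_center below 0.024 m and angle between rack_center's own z axis and vertical below 0.06 rad and contact force between the fingers and rack below 0.2 N), for 0.2 s.
At the end, for the whole second after the job is handed in: Rack flat on the reader's bed between the guides: centre within 7 mm of the bed's, lengthwise within 0.1 rad either way round, within 4 mm of the surface, tilt under 0.05 rad. Gate beyond 1.7 rad. Clip in the dish: loop and leg inside its walls, within 15 mm of its floor (horizontal distance between rack_center and reader_bed below 0.007 m and angle between the x axis of rack_center and the x axis of reader_bed, either way round below 0.1 rad and z of rack_center in the frame of reader_bed below 0.021 m and angle between rack_center's own z axis and vertical below 0.05 rad and value of joint gate above 1.7 rad and x of clip_loop in the frame of dish_floor between -0.067 and 0.067 m and y of clip_loop in the frame of dish_floor between -0.049 and 0.049 m and z of each of clip_loop, clip_leg in the frame of dish_floor below 0.015 m and x of clip_leg in the frame of dish_floor between -0.067 and 0.067 m and y of clip_leg in the frame of dish_floor between -0.049 and 0.049 m); the robot touches nothing.
It fails at once if the rack is lifted by its tab or its end instead of across its middle (height (world z) of rack_center above 0.04 m and contact force between the fingers and rack above 0.5 N and horizontal distance between the grasp point and rack_center above 0.04 m).
It fails at once if the rack, still in the carrier, is handled elsewhere than at its pull tab (x of rack_center in the frame of carrier above -0.06 m and contact force between the fingers and rack above 0.5 N and horizontal distance between the grasp point and rack_tab above 0.04 m and horizontal distance between rack_center and carrier below 0.1 m).
It fails at once if the rack is dropped (falls free faster than 0.4 m/s) (contact force between the fingers and rack below 0.05 N and linear speed of rack above 0.4 m/s).
It fails at once if the rack is tipped by more than 0.35 rad (angle between rack_center's own z axis and vertical above 0.35 rad).
It fails at once if a bystander (marker, single vial, bottle, tip box or timer) is pushed more than 30 mm (distance of any of marker, loose_vial, bottle, tip_box, timer from where it was at the start of the episode above 0.03 m).
It also fails if it takes over 72 s, if anything falls off the work surface, if the arm or the gripper's body presses on something with over 40 N, if the wrist force passes 120 N, or if a joint passes its speed limit or range.

### The arm

A 6-joint arm with a two-finger parallel gripper is mounted at the origin on the work surface. World frame = base frame: x ahead of the robot, y to its left, z up, the work surface at z = 0. Lengths are in mm, angles in rad, forces in N, time in s.
With the tool pointing down it reaches from about 300 to 875 mm from the base axis. Payload 6.4 kg.
Tool frame: the origin (TCP) lies midway between the tips of the shut fingers; the grasp point (between the pads) lies 19 mm behind it; z points along the fingers, y is the direction in which the jaws open and shut (so a half turn about z gives the same grasp; the last joint's range is limited). The gripper opens to 88 mm and grips with 3 to 60 N. Pads are 18 mm wide; open, the fingers measure 123 mm over their backs; the gripper's body (75 mm by 187 mm) begins 45 mm behind the grasp point.
Start: joints at [-1.513, 0.181, 1.607, -0, 1.354, -0.206], TCP at [149.947, -555.119, 198.814] pointing down, gripper open.
Joint ranges: [-2.99, 2.99], [-0.89, 2.07], [0.3, 2.58], [-1.14, 4.28], [0, 2.63], [-3.12, 3.12]. Speed limits (rad/s): [2.57, 2.57, 3.01, 3.14, 3.14, 3.14].

### API

Orientations are given as a unit quaternion [x, y, z, w].
In Python, from station import readout, optics, job, spotter gives the robot as it stands.
- The arm moves only by the tool play_rows, never from a script. Its arguments are lists of equal length, an entry for each row: "xyz": the shift along the tool's x, y, z in units of 80 mm (1.0 is 80 mm), a list of three; "turn": the turn about the tool's z in units of 0.5 rad (1.0 is 0.5 rad). In form: {"xyz": [[dx, dy, dz], ...], "turn": [turn, ...]}. A call has 1 to 5 rows; each row is the pose to reach, as a shift and turn from the pose measured when the call began, along the tool's axes at that moment; what a row does not reach only later rows make up. A row lasts 1/10 s, in which the tool goes at most 50 mm and 8.59 degrees, less where a joint would pass 70% of its speed; a pose out of reach is approached as far as the arm can. A call with a number of a shift or a turn outside -1 to 1 is refused whole. A call with a gripper value outside its range is refused whole. "gripper" is the closure in counts, from 0 (fully open) to 255 (shut), set as the call begins (left out, the last holds). The fingers move at their own pace and stop on an object; the grip force is fixed at half the most. Time passes only in rows, so rows that repeat a pose let the fingers close. It gives the time, the measured TCP pose, the force and the opening at its end, in the units of the state.
- readout.observe(): the state, without advancing time (a new reading comes with each control period).
- optics.grab_frame(name): name is "scene" or "side" or "wrist"; returns the picture (420x560x3 uint8, blue, green, red); there is no depth.
- optics.camera_model(name): a dict with "fx", "fy", "cx", "cy" (pixels), "world_from_camera" (4x4, takes a point from camera to world coordinates); the wrist camera has in their place "tool_from_camera" (4x4, takes a point from camera to tool coordinates, whose origin is the TCP and whose axes are the flange's). Camera axes: x right, y down, z forward; pixel columns grow to the right and rows downward; lengths in mm; the calibration is good to about 2 mm. A picture is of the moment at which its call begins: read the wrist's pose just before it. camera_model takes no time and is no camera call.
- job.sign_off(): hands the job in, once; it reports no verdict.
Trained networks look in the newest picture that a camera, given by its name, has taken for a name from the list of things; names that differ only in an ending like _2 or _b are one class to them, and where a whole thing is asked for, a point or a joint stands for the part that bears it (a point fixed in the world has none). Each returns a list of dicts, best first, with "p" (0 to 1); they miss things now and then, are a little off and sometimes report something else, mostly with a low value. They report only what shows in the picture. A call takes as long as a camera call. They do not tell look-alikes from the thing itself.
- spotter.recognise(camera, query): "extent" ([centre column, centre row, width, height] in pixels, round what is visible of it).
- spotter.mark_of(camera, query): "uv" ([column, row] in pixels: a listed point, or the origin of a listed thing).
The state is a dict: "time_s": time; "joint_positions": joint angles; "dq": joint speeds; "joint_torque": joint torques, N m; "tcp_pos": TCP position; "tool_rot": TCP orientation; "ft_force": force on the tool from outside, world axes, zero at the start; "moment": the same for the moment, N m; "width": finger opening in mm.
Only numpy, scipy, OpenCV 4.12 (cv2) and the standard library are available. Lean on these libraries where they do the work, as an engineer would, in place of code of your own. Each camera call takes 0.05 s, during which the arm holds its last target.

## Working session

There is one attempt and no reset: what is moved stays moved. The work goes in short steps, Python scripts to look and compute and a tool call to move; the robot and the scene stay as the last step left them, time stands still between calls to the robot, and variables do not carry over. Pictures are saved under pics/ and viewed, and the job is handed in when it is done.

Besides the shell and the picture viewer there is one more tool, called as a command line: name --pt "numbers of a row" for each row, then --argument value for the rest. play_rows: Moves the arm, as the interface text tells. Its arguments: {"type":"object","properties":{"xyz":{"type":"array","items":{"type":"array","items":{"type":"number"}}},"turn":{"type":"array","items":{"type":"number"}},"gripper":{"type":"number"}},"required":["xyz","turn"]}

```bash
ls; mkdir -p pics; cat > h.py <<'E'
import numpy as np, cv2
from station import readout, optics, job, spotter
from scipy.spatial.transform import Rotation as R
def shot(cam,name):
    s=readout.observe(); im=optics.grab_frame(cam); cv2.imwrite(f'pics/{name}.png',im); return s,im
def cam(name,s=None):
    m=optics.camera_model(name)
    K=(m['fx'],m['fy'],m['cx'],m['cy'])
    if name=='wrist':
        T=np.eye(4);T[:3,:3]=R.from_quat(s['tool_rot']).as_matrix();T[:3,3]=s['tcp_pos']
        return K,T@np.array(m['tool_from_camera'])
    return K,np.array(m['world_from_camera'])
def back(KT,uv,z):
    K,T=KT
    d=T[:3,:3]@np.array([(uv[0]-K[2])/K[0],(uv[1]-K[3])/K[1],1]);o=T[:3,3]
    return o+d*(z-o[2])/d[2]
def proj(KT,p):
    K,T=KT
    c=np.linalg.inv(T)@np.append(p,1)
    return np.array([K[0]*c[0]/c[2]+K[2],K[1]*c[1]/c[2]+K[3]])
E
python3 - <<'E'
from h import *
for c in ['scene','side','wrist']:
    s,im=shot(c,c+'0')
    print(c,cam(c,s))
print(s)
E
```

```text
pics
scene ((436.2086596095185, 436.2086596095185, 279.4584110327106, 206.08831601630348), array([[ 7.58734427e-01,  4.36490079e-01, -4.83527124e-01,
         9.88849928e+02],
       [ 6.51346876e-01, -5.17858413e-01,  5.54589859e-01,
        -4.89264810e+02],
       [-8.32561762e-03, -7.35730301e-01, -6.77223456e-01,
         7.19571251e+02],
       [ 0.00000000e+00,  0.00000000e+00,  0.00000000e+00,
         1.00000000e+00]]))
side ((509.02741592877396, 509.02741592877396, 291.45439991712, 207.19652422694378), array([[-9.48694566e-01, -2.28683437e-01,  2.18363244e-01,
         3.04115016e+02],
       [-3.15633021e-01,  7.26032380e-01, -6.10944170e-01,
         7.08804220e+02],
       [-1.88259732e-02, -6.48522064e-01, -7.60963018e-01,
         9.14943290e+02],
       [ 0.00000000e+00,  0.00000000e+00,  0.00000000e+00,
         1.00000000e+00]]))
wrist ((369.3422506314601, 369.3422506314601, 276.5492908939747, 212.19043347089814), array([[ 2.60585906e-01, -9.32907356e-01, -2.48553516e-01,
         2.13838934e+02],
       [-9.65448923e-01, -2.52290672e-01, -6.52517765e-02,
        -5
[... 174 characters left out ...]
00000e+00]]))
{'time_s': 0.1, 'joint_positions': array([-1.51330106e+00,  1.81451371e-01,  1.60786924e+00, -3.71906059e-05,
        1.35380545e+00, -2.06289076e-01]), 'dq': array([-0.00166128, -0.00173889, -0.00227962, -0.00011349, -0.00011202,
       -0.00057164]), 'joint_torque': array([ 3.86739102e-04, -4.34817731e+01, -3.42697263e+01,  7.04043615e-02,
        3.40295385e-02, -3.65319943e-05]), 'tcp_pos': array([ 149.90246091, -554.56892649,  198.02766313]), 'tool_rot': array([ 9.91314009e-01,  1.31514058e-01,  3.88820894e-05, -7.65935752e-04]), 'ft_force': array([-0.11753889,  0.54374084,  0.09836596]), 'moment': array([ 0.00779637, -0.00078153, -0.00936193]), 'width': 88.29791671214285}
```

View pics/scene0.png

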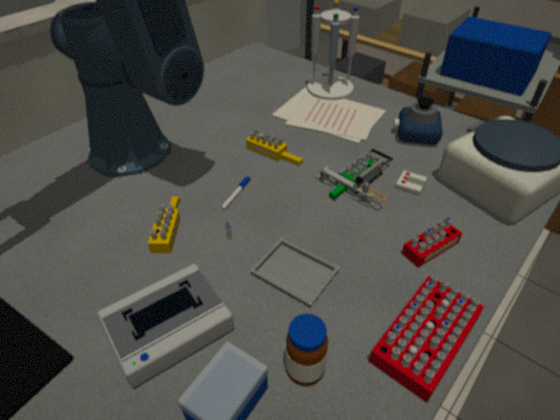

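View pics/side0.png

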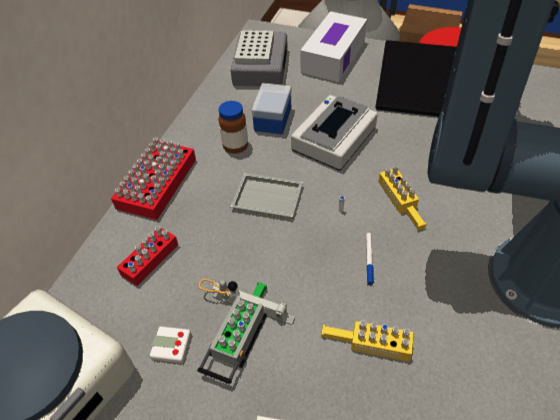

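View pics/wrist0.png

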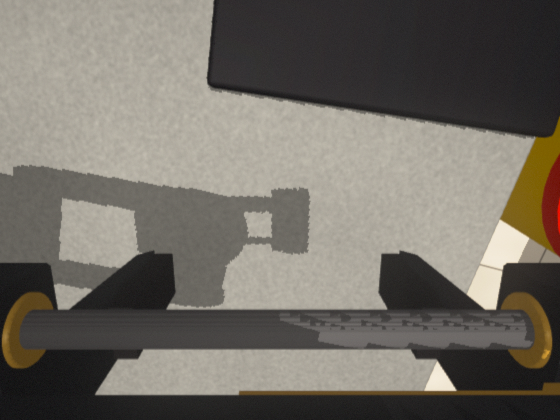

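```bash
python3 - <<'E'
from h import *
t0=readout.observe()['time_s']
for c in ['scene','side']:
    kt=cam(c)
    for q,z in [('carrier',0),('carrier_mouth',0),('stud_hole',37),('gate_hinge',31),('gate_knob',57),('clip_loop',37),('clip_leg',37),('rack_center',19),('rack_tab',12),('reader_bed',62),('dish_floor',3),('marker',0),('loose_vial',0),('bottle',0),('tip_box',0),('timer',0)]:
        r=spotter.mark_of(c,q)[:3]
        print(c,q,[(round(d['p'],2),np.round(d['uv']).astype(int).tolist(),back(kt,d['uv'],z)[:2].round(1).tolist()) for d in r])
print(readout.observe()['time_s']-t0)
E
```

```text
scene carrier [(0.65, [359, 179], [565.4, 314.1])]
scene carrier_mouth [(0.65, [343, 194], [566.8, 236.3])]
scene stud_hole [(0.84, [366, 191], [624.7, 243.3])]
scene gate_hinge [(0.64, [323, 170], [492.3, 249.8])]
scene gate_knob [(0.67, [360, 176], [594.8, 259.0])]
scene clip_loop [(0.74, [341, 195], [586.9, 192.9]), (0.59, [379, 195], [656.4, 251.0]), (0.28, [327, 170], [504.1, 250.7])]
scene clip_leg [(0.56, [363, 186], [610.0, 256.2])]
scene rack_center [(0.98, [268, 148], [307.5, 245.4]), (0.91, [164, 234], [352.1, -149.3]), (0.68, [362, 175], [572.8, 309.3])]
scene rack_tab [(0.86, [291, 158], [382.7, 255.9]), (0.79, [173, 201], [273.8, -64.2]), (0.61, [337, 196], [567.5, 209.6])]
scene reader_bed [(0.83, [163, 307], [533.5, -286.4]), (0.41, [229, 404], [746.1, -330.8])]
scene dish_floor [(0.86, [292, 274], [631.9, -42.4]), (0.16, [232, 238], [464.2, -51.3])]
scene marker [(0.77, [236, 193], [358.3, 65.8]), (0.66, [163, 308], [492.9, -268.9])]
scene loose_vial [(0.5, [230, 235], [452.5, -47.3]), (0.31, [163, 306], [488.2, -265.7])]
scene bottle [(0.69, [306, 370], [783.0, -188
[... 380 characters left out ...]
p [(0.64, [207, 285], [652.2, 250.6])]
side clip_leg [(0.69, [225, 289], [615.7, 247.0])]
side rack_center [(0.89, [399, 185], [338.5, -154.7]), (0.85, [239, 331], [558.2, 316.4]), (0.58, [381, 340], [297.0, 251.2])]
side rack_tab [(0.96, [421, 221], [271.1, -65.4]), (0.83, [330, 332], [392.1, 260.0]), (0.67, [260, 295], [549.6, 225.2])]
side reader_bed [(0.98, [332, 117], [544.6, -298.0])]
side dish_floor [(0.64, [268, 198], [628.2, -34.4])]
side marker [(0.62, [371, 258], [357.2, 58.7])]
side loose_vial [(0.39, [344, 210], [447.1, -53.7])]
side bottle [(0.69, [236, 144], [775.0, -190.0])]
side tip_box [(0.59, [269, 119], [726.9, -313.3])]
side timer [(0.58, [171, 348], [675.3, 380.7])]
1.6
```

The scene image shows the green rack in its carrier around pixel (355,178), the dish at (295,272) and the reader at (165,310). The yellow racks are the look-alikes. The side view agrees with this. Next I move the wrist camera over the carrier.

play_rows --pt "0.33 -0.33 0" --pt "0.67 -0.67 0" --pt "1 -1 0" --turn '[0, 0, 0]' --gripper 0

```text
time_s: 2.05
tcp_pos: [206.7, -455.9, 198.6]
tool_rot: [0.991, 0.131, 0.0, -0.0]
ft_force: [1.3, -0.3, 0.2]
width: 88.1
```

play_rows --pt "0.4 -0.4 0" --pt "0.8 -0.8 0" --pt "1 -1 0" --turn '[0, 0, 0]'

```text
time_s: 2.35
tcp_pos: [264.3, -355.0, 198.6]
tool_rot: [0.991, 0.132, 0.0, -0.0]
ft_force: [-0.6, 0.0, -0.2]
width: 87.5
```

play_rows --pt "0.4 -0.4 0" --pt "0.8 -0.8 0" --pt "1 -1 0" --turn '[0, 0, 0]'

```text
time_s: 2.65
tcp_pos: [321.5, -254.1, 198.8]
tool_rot: [0.991, 0.133, 0.001, -0.001]
ft_force: [-0.0, -0.1, -0.4]
width: 88.2
```

play_rows --pt "0.4 -0.4 0" --pt "0.8 -0.8 0" --pt "1 -1 0" --turn '[0, 0, 0]'

```text
time_s: 2.95
tcp_pos: [378.6, -153.2, 199.3]
tool_rot: [0.991, 0.134, 0.001, -0.001]
ft_force: [0.1, -0.1, -0.1]
width: 88.3
```

play_rows --pt "0.4 -0.4 0" --pt "0.8 -0.8 0" --pt "1 -1 0" --turn '[0, 0, 0]'

```text
time_s: 3.25
tcp_pos: [435.6, -52.1, 199.9]
tool_rot: [0.991, 0.135, 0.002, -0.001]
ft_force: [-0.7, 0.5, -0.1]
width: 88.2
```

play_rows --pt "0.4 -0.4 0" --pt "0.8 -0.8 0" --pt "1 -1 0" --turn '[0, 0, 0]'

```text
time_s: 3.55
tcp_pos: [492.4, 49.2, 200.5]
tool_rot: [0.991, 0.136, 0.002, -0.001]
ft_force: [-0.1, -0.7, -0.1]
width: 87.8
```

play_rows --pt "0.4 -0.4 0" --pt "0.8 -0.8 0" --pt "1 -1 0" --turn '[0, 0, 0]'

```text
time_s: 3.85
tcp_pos: [548.9, 150.9, 201.0]
tool_rot: [0.991, 0.137, 0.003, -0.001]
ft_force: [1.2, -0.6, 0.1]
width: 88.1
```

play_rows --pt "0.4 -0.4 0" --pt "0.8 -0.8 0" --pt "0.9 -0.85 0" --pt "0.9 -0.85 0" --turn '[0.2, 0.4, 0.6, 0.6]'

```text
time_s: 4.25
tcp_pos: [600.0, 237.3, 200.8]
tool_rot: [1.0, -0.012, 0.002, -0.002]
ft_force: [-0.2, -0.4, 1.0]
width: 88.1
```

```bash
python3 - <<'E'
from h import *
s,im=shot('wrist','w1'); kt=cam('wrist',s); print(s['tcp_pos'].round(1),s['tool_rot'].round(4))
for q,z in [('carrier',0),('carrier_mouth',0),('stud_hole',37),('gate_hinge',31),('gate_knob',57),('clip_loop',37),('clip_leg',37),('rack_center',19),('rack_tab',12)]:
        r=spotter.mark_of('wrist',q)[:3]
        print(q,[(round(d['p'],2),np.round(d['uv']).astype(int).tolist(),back(kt,d['uv'],z)[:2].round(1).tolist()) for d in r])
E
```

```text
[600.  237.3 200.8] [ 0.9999 -0.0118  0.0021 -0.0017]
carrier [(0.88, [206, 213], [565.1, 315.8]), (0.17, [544, 142], [632.8, -38.2])]
carrier_mouth [(0.66, [276, 214], [561.6, 239.4])]
stud_hole [(0.96, [267, 166], [618.9, 246.6]), (0.16, [277, 213], [572.6, 237.9])]
gate_hinge [(0.84, [265, 282], [496.6, 252.5])]
gate_knob [(0.97, [268, 191], [599.2, 245.4])]
clip_loop [(0.93, [266, 121], [660.5, 246.2])]
clip_leg [(0.77, [266, 163], [621.9, 247.7])]
rack_center [(0.69, [203, 220], [562.1, 315.5])]
rack_tab [(0.86, [291, 220], [558.0, 224.2]), (0.66, [260, 362], [385.3, 262.4]), (0.48, [263, 124], [657.7, 250.2])]
```

View pics/w1.png

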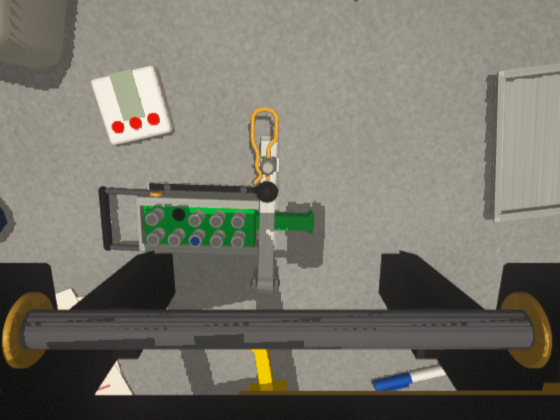

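play_rows --pt "0.4 -0.1 0.3" --pt "0.72 -0.15 0.7" --pt "0.72 -0.15 0.9" --pt "0.72 -0.15 0.9" --turn '[0.05, 0.05, 0.05, 0.05]'

```text
time_s: 5.15
tcp_pos: [655.4, 245.4, 125.9]
tool_rot: [1.0, -0.025, -0.001, -0.001]
ft_force: [-0.9, -0.1, -0.8]
width: 88.2
```

```bash
python3 - <<'E'
from h import *
s,im=shot('wrist','w2'); kt=cam('wrist',s); print(s['tcp_pos'].round(1),s['tool_rot'].round(4))
for q,z in [('stud_hole',37),('gate_hinge',31),('gate_knob',57),('clip_loop',37),('clip_leg',37),('rack_tab',12)]:
        r=spotter.mark_of('wrist',q)[:3]
        print(q,[(round(d['p'],2),np.round(d['uv']).astype(int).tolist(),back(kt,d['uv'],z)[:2].round(1).tolist()) for d in r])
E
```

```text
[655.4 245.4 125.9] [ 0.9997 -0.0252 -0.001  -0.001 ]
stud_hole [(0.94, [279, 245], [621.2, 245.6])]
gate_hinge [(0.88, [280, 374], [497.9, 251.0])]
gate_knob [(0.66, [278, 285], [596.6, 247.7])]
clip_loop [(0.89, [273, 202], [656.4, 248.4])]
clip_leg [(0.8, [277, 244], [622.8, 247.1])]
rack_tab [(0.65, [306, 301], [557.8, 224.1]), (0.41, [277, 246], [611.4, 247.3]), (0.24, [276, 375], [480.9, 255.3])]
```

View pics/w2.png

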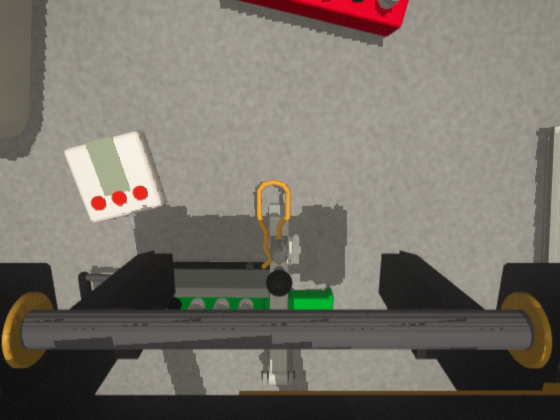

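play_rows --pt "0.01 -0.03 0.5" --pt "0.01 -0.03 0.9" --pt "0.01 -0.03 0.9" --turn '[0, 0, 0]'

```text
time_s: 5.8
tcp_pos: [656.2, 248.4, 55.7]
tool_rot: [1.0, -0.025, -0.0, -0.001]
ft_force: [-1.2, 0.1, -0.9]
width: 88.1
```

play_rows --pt "0.0 0.0 0.2" --pt "0.0 0.0 0.39" --pt "0 0 0.39" --turn '[0, 0, 0]'

```text
time_s: 6.1
tcp_pos: [654.7, 248.1, 22.4]
tool_rot: [1.0, -0.025, -0.002, -0.001]
ft_force: [-0.8, -0.1, -0.0]
width: 88.4
```

```bash
python3 - <<'E'
from h import *
s,im=shot('side','s2'); print(s['tcp_pos'],s['ft_force'])
cv2.imwrite('pics/s2c.png',cv2.resize(im[220:400,140:340],None,fx=3,fy=3))
E
```

```text
[654.69193276 248.14254964  22.36772347] [-0.77125849 -0.07514876 -0.00280566]
```

View pics/s2c.png

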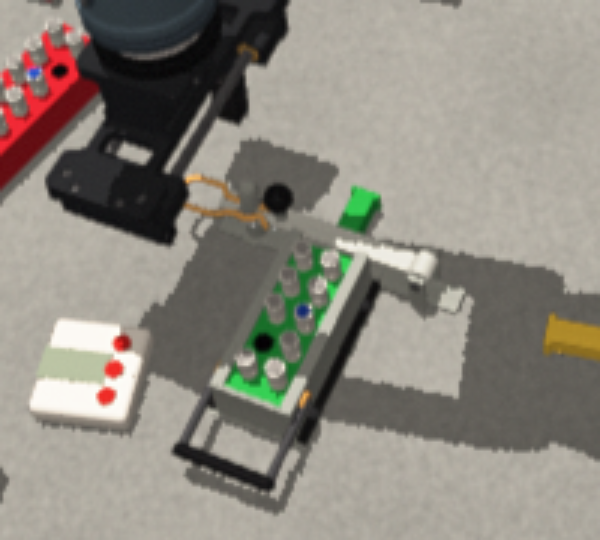

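play_rows --pt "0.01 0 0" --pt "0.01 0 0" --pt "0.01 0 0" --pt "0.01 0 0" --pt "0.01 0 0" --turn '[0, 0, 0, 0, 0]' --gripper 255

```text
time_s: 6.65
tcp_pos: [656.5, 248.3, 24.0]
tool_rot: [1.0, -0.025, -0.001, -0.001]
ft_force: [-0.6, 0.5, 0.1]
width: 50.4
```

play_rows --pt "0 0 0" --pt "0 0 0" --turn '[0, 0]'

```text
time_s: 6.85
tcp_pos: [656.6, 248.4, 24.1]
tool_rot: [1.0, -0.025, -0.001, -0.001]
ft_force: [-0.1, 0.1, -0.3]
width: 34.1
```

play_rows --pt "0 0 0" --pt "0 0 0" --pt "0 0 0" --turn '[0, 0, 0]'

```text
time_s: 7.15
tcp_pos: [656.6, 248.4, 24.1]
tool_rot: [1.0, -0.025, -0.001, -0.001]
ft_force: [-0.4, 0.3, -0.1]
width: 10.2
```

play_rows --pt "0.1 0 0" --pt "0.2 0 0" --pt "0.35 0 0" --pt "0.5 0 0" --pt "0.6 0 0" --turn '[0, 0, 0, 0, 0]'

```text
time_s: 7.65
tcp_pos: [705.9, 245.7, 24.0]
tool_rot: [1.0, -0.025, -0.0, -0.001]
ft_force: [0.6, -0.4, -0.2]
width: 0.6
```

```bash
python3 - <<'E'
from h import *
s,im=shot('side','s3')
cv2.imwrite('pics/s3c.png',cv2.resize(im[220:400,140:340],None,fx=3,fy=3))
s,im=shot('wrist','w3');
E
```

```text
(no output)
```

View pics/s3c.png

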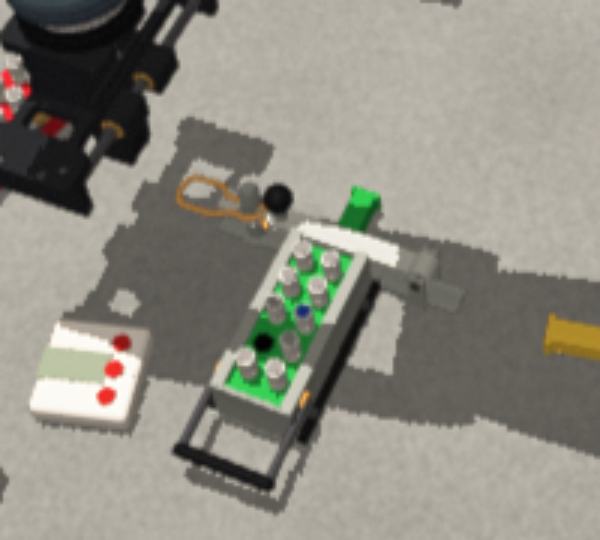

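View pics/w3.png

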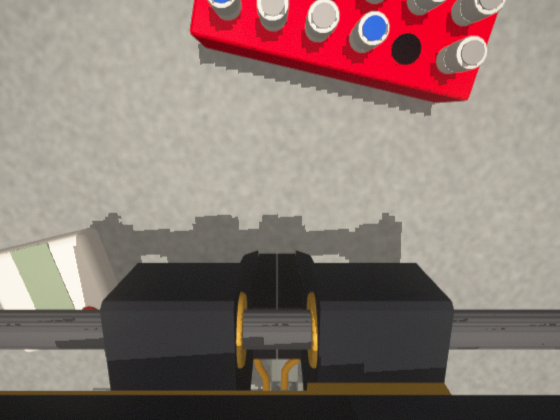

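play_rows --pt "0 0 -0.4" --pt "0.0 0 -0.8" --pt "0.0 0 -1" --pt "0 0 -1" --pt "0 0 -1" --turn '[0, 0, 0, 0, 0]' --gripper 0

```text
time_s: 8.25
tcp_pos: [705.3, 245.4, 103.2]
tool_rot: [1.0, -0.025, -0.001, -0.001]
ft_force: [-0.8, -0.0, 0.1]
width: 38.6
```

```bash
cat >> h.py <<'E'
def tri(obs):
    A=np.zeros((3,3));b=np.zeros(3)
    for (K,T),uv in obs:
        d=T[:3,:3]@np.array([(uv[0]-K[2])/K[0],(uv[1]-K[3])/K[1],1]);d/=np.linalg.norm(d)
        P=np.eye(3)-np.outer(d,d);A+=P;b+=P@T[:3,3]
    x=np.linalg.solve(A,b)
    return x,[ (proj(kt,x)-uv).round(1).tolist() for kt,uv in obs]
E
python3 - <<'E'
from h import *
K={}
for c in ['scene','side','wrist']:
    s,im=shot(c,c+'4'); K[c]=cam(c,s)
    cv2.imwrite(f'pics/{c}4c.png',cv2.resize(im[120:240,300:440] if c=='scene' else im[220:400,140:340],None,fx=3 if c!='scene' else 4,fy=3 if c!='scene' else 4))
print(s['tcp_pos'])
for q in ['clip_loop','clip_leg','stud_hole','gate_knob','gate_hinge','rack_tab']:
    o=[]
    for c in K:
        r=spotter.mark_of(c,q); print(q,c,[(round(d['p'],2),np.round(d['uv'],1).tolist()) for d in r[:3]])
E
```

```text
[704.35483586 245.14601109 101.48225822]
clip_loop scene [(0.41, [379.9, 195.4]), (0.2, [306.7, 366.0])]
clip_loop side [(0.43, [206.4, 285.7])]
clip_loop wrist [(0.59, [275.8, 271.7])]
clip_leg scene []
clip_leg side [(0.7, [256.4, 300.6]), (0.54, [224.1, 288.2])]
clip_leg wrist [(0.63, [281.7, 315.4])]
stud_hole scene [(0.9, [364.2, 191.4])]
stud_hole side [(0.94, [222.9, 289.9]), (0.25, [231.7, 287.2])]
stud_hole wrist [(0.65, [282.1, 318.1])]
gate_knob scene [(0.89, [360.7, 179.1]), (0.22, [341.1, 192.6])]
gate_knob side [(0.76, [233.6, 285.0]), (0.41, [372.1, 258.0])]
gate_knob wrist [(0.86, [281.0, 361.5])]
gate_hinge scene [(0.58, [322.7, 168.1])]
gate_hinge side [(0.95, [282.3, 307.4])]
gate_hinge wrist [(0.52, [273.1, 270.2])]
rack_tab scene [(0.77, [291.3, 158.4]), (0.73, [341.0, 192.6]), (0.72, [337.0, 195.2])]
rack_tab side [(0.84, [419.5, 220.4]), (0.79, [331.4, 331.3]), (0.67, [257.8, 295.5])]
rack_tab wrist [(0.59, [310.1, 365.6])]
```

View pics/scene4c.png

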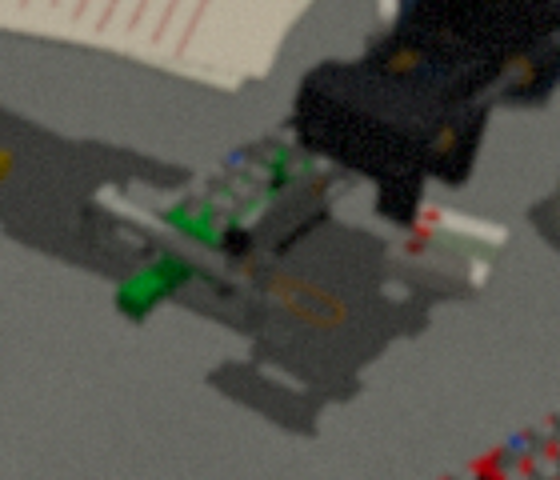

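View pics/side4c.png

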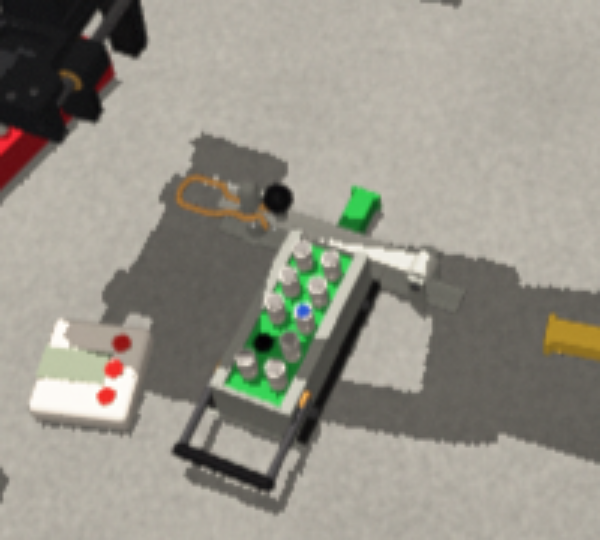

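View pics/wrist4.png

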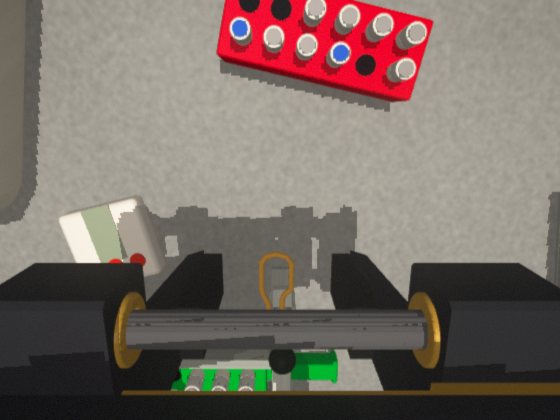

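```bash
python3 - <<'E'
from h import *
class S(dict):pass
def ws(p,q): return cam('wrist',{'tcp_pos':np.array(p),'tool_rot':np.array(q)})
sc,si=cam('scene'),cam('side')
w1=ws([600.  ,237.3, 200.8],[ 0.9999,-0.0118,0.0021,-0.0017]); w2=ws([655.4,245.4,125.9],[0.9997,-0.0252,-0.001,-0.001]); w4=ws([704.35,245.15,101.5],[0.9997,-0.0252,-0.001,-0.001])
print('loop',tri([(sc,(379.5,195.2)),(si,(206.7,285.3)),(w1,(266,121)),(w2,(273,202)),(w4,(275.8,271.7))]))
print('stud',tri([(sc,(365,191.2)),(si,(222.5,288)),(w1,(267,166)),(w2,(279,245)),(w4,(282.1,318.1))]))
print('knob',tri([(sc,(360.3,178)),(si,(234,286.5)),(w1,(268,191)),(w2,(278,285)),(w4,(281,361.5))]))
print('hinge',tri([(sc,(322.8,169)),(si,(281.6,309)),(w1,(265,282)),(w2,(280,374))]))
print('tab',tri([(sc,(337,195.6)),(si,(259,295.3)),(w1,(291,220)),(w2,(306,301))]))
# round end: scene crop (345,315)/4+ (300,120); side crop (178,195)/3+(140,220); 
print('end',tri([(sc,(300+344/4,120+318/4)),(si,(140+178/3,220+190/3)),(w1,(265,109)),(w2,(274,181)),(w4,(276,255))]))
E
```

```text
loop (array([657.60315632, 248.65995202,  35.93872253]), [[-0.7, 0.9], [-1.3, -1.2], [-2.4, 3.5], [-0.4, -1.7], [-0.4, 0.8]])
stud (array([620.43423513, 245.85737563,  34.5016412 ]), [[-0.4, -0.7], [0.5, 0.2], [0.9, -1.5], [-0.4, 0.2], [-0.6, -1.8]])
knob (array([597.90713661, 247.90875787,  58.18935512]), [[-2.0, 0.6], [-2.3, -0.8], [-2.3, 1.7], [-0.5, -0.5], [-0.5, 0.4]])
hinge (array([494.31075362, 251.77325067,  29.94374813]), [[0.9, 1.1], [-0.1, -0.1], [0.9, 1.9], [-1.1, 2.2]])
tab (array([555.44884791, 222.98383549,   0.94759965]), [[-1.2, -1.2], [-0.5, 0.6], [0.5, -0.1], [0.6, -3.5]])
end (array([672.44088947, 248.2200872 ,  34.15543268]), [[-2.0, -0.1], [-0.3, -0.9], [-1.4, -1.1], [-1.8, -0.3], [-1.0, -2.2]])
```

```bash
python3 - <<'E'
from h import *
si=cam('side')
im=cv2.imread('pics/side0.png'); 
im=cv2.imread('pics/s2.png')
big=cv2.resize(im[200:340,140:300],None,fx=4,fy=4)
for y in (248-44,248+44,248+61):
  for x in (646,664):
    for z in (22,41,60):
        u=(proj(si,(x,y,z))-(140,200))*4; cv2.circle(big,tuple(u.astype(int)),4,(0,0,255) if z==22 else (255,0,0),-1)
cv2.imwrite('pics/s2o.png',big)
E
```

```text
(no output)
```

View pics/s2o.png

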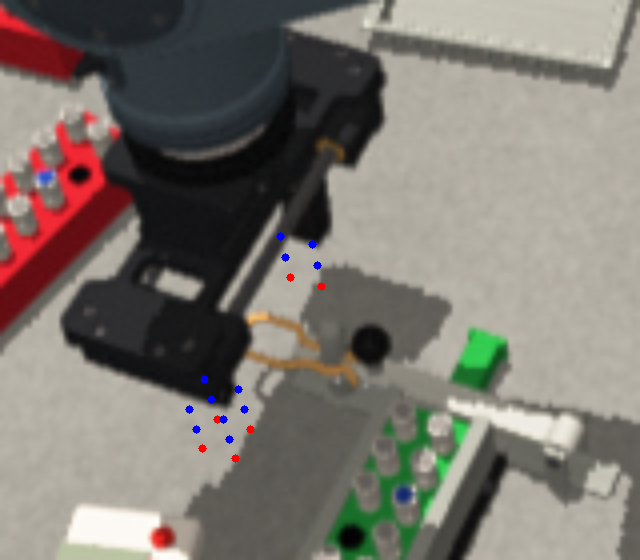

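```bash
python3 - <<'E'
from h import *
si=cam('side')
im=cv2.imread('pics/s3.png')
big=cv2.resize(im[160:320,60:240],None,fx=4,fy=4)
for x in (697,715):
    for z in (24,43,62,88):
        u=(proj(si,(x,246,z))-(60,160))*4; cv2.circle(big,tuple(u.astype(int)),4,(0,0,255) if z==24 else (255,0,0),-1)
for y in (246-93,246+93):
        u=(proj(si,(706,y,88))-(60,160))*4; cv2.circle(big,tuple(u.astype(int)),4,(0,255,0),-1)
cv2.imwrite('pics/s3o.png',big)
E
```

```text
(no output)
```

View pics/s3o.png

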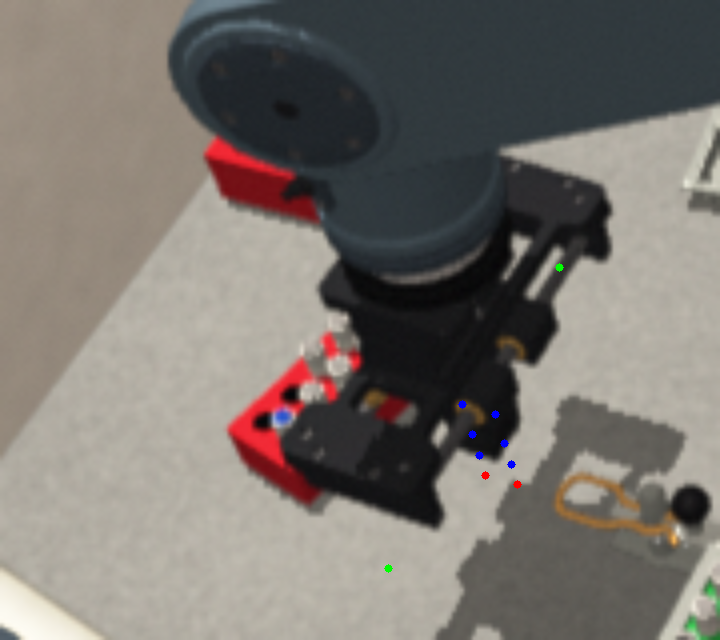

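```bash
python3 - <<'E'
from h import *
m=optics.camera_model('wrist');print(np.array(m['tool_from_camera']).round(3))
K=(m['fx'],m['fy'],m['cx'],m['cy']);T=np.array(m['tool_from_camera'])
for x in(-9,9):
  for z in (0,-19,-40): print(x,z,proj((K,T),(x,0,z)))
for z in (0,-19,-40): print(z,proj((K,T),(9,44,z)),proj((K,T),(9,-44,z)))
E
```

```text
[[-0.00000e+00 -9.66000e-01 -2.57000e-01  6.61920e+01]
 [ 1.00000e+00 -0.00000e+00 -0.00000e+00 -4.20000e-02]
 [ 0.00000e+00 -2.57000e-01  9.66000e-01 -1.85677e+02]
 [ 0.00000e+00  0.00000e+00  0.00000e+00  1.00000e+00]]
-9 0 [276.7997631  258.40990706]
-9 -19 [276.80839639 273.12370767]
-9 -40 [276.82024186 293.31205856]
9 0 [276.80016271 226.42234588]
9 -19 [276.80906525 238.18287014]
9 -40 [276.82135092 254.41260359]
0 [360.5160656  226.41999403] [193.10173902 226.42469725]
-19 [369.26991783 238.18162889] [184.36953388 238.1841111 ]
-40 [381.35070377 254.41331632] [172.31924761 254.41189104]
```

```bash
python3 - <<'E'
from h import *
cv2.imwrite('pics/w3c.png',cv2.resize(cv2.imread('pics/w3.png')[200:420,160:400],None,fx=3,fy=3)[:600])
E
```

```text
(no output)
```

View pics/w3c.png

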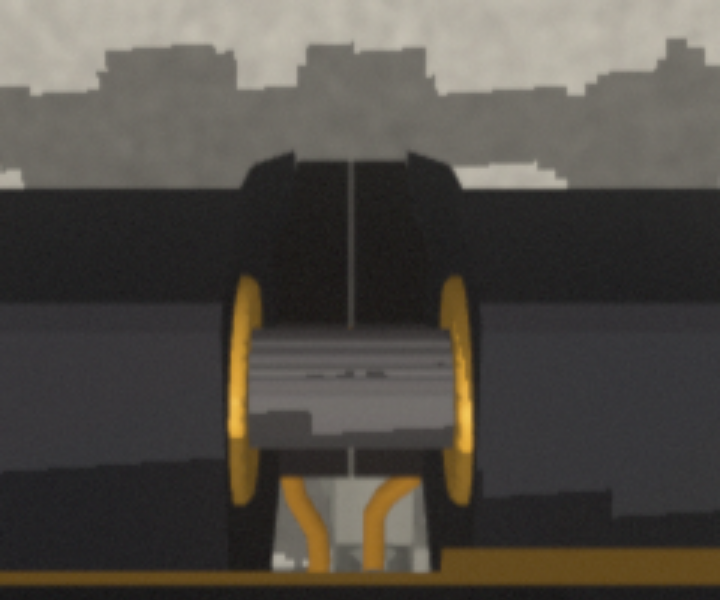

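play_rows --pt "-0.5 -0.01 0.2" --pt "-0.61 -0.01 0.7" --pt "-0.61 -0.01 0.9" --pt "-0.61 -0.01 0.9" --turn '[0, 0, 0, 0]' --gripper 0

```text
time_s: 9.7
tcp_pos: [655.0, 248.2, 28.8]
tool_rot: [1.0, -0.025, -0.003, -0.0]
ft_force: [0.6, 0.2, 0.4]
width: 88.0
```

play_rows --pt "0 0 0.1" --pt "0 0 0.2" --pt "0 0 0.25" --pt "0 0 0.25" --turn '[0, 0, 0, 0]' --gripper 0

```text
time_s: 10.1
tcp_pos: [655.0, 248.1, 8.4]
tool_rot: [1.0, -0.025, -0.003, -0.0]
ft_force: [-0.6, 0.2, 0.2]
width: 88.0
```

```bash
python3 - <<'E'
from h import *
s,im=shot('side','s5'); print(s['tcp_pos'],s['ft_force'],s['width'])
big=cv2.resize(im[200:340,140:300],None,fx=4,fy=4); cv2.imwrite('pics/s5c.png',big)
E
```

```text
[654.9967776  248.12331367   8.40320165] [-0.55190828  0.17419487  0.19231047] 87.97962903235333
```

View pics/s5c.png

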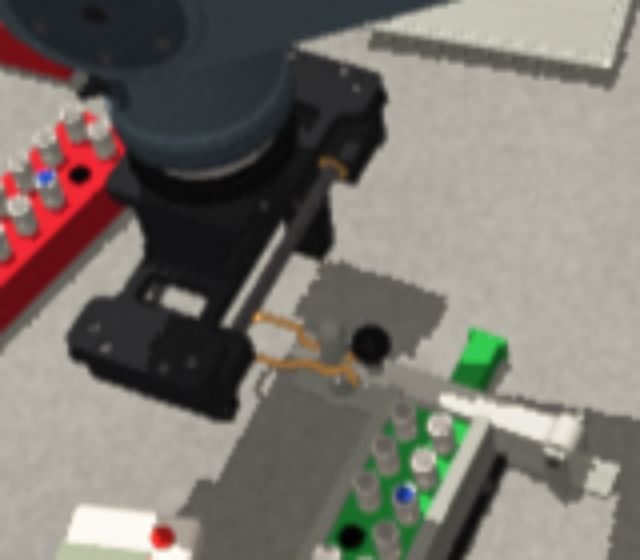

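play_rows --pt "0.02 0 0" --pt "0.02 0 0" --pt "0.02 0 0" --pt "0.02 0 0" --pt "0.02 0 0" --turn '[0, 0, 0, 0, 0]' --gripper 255

```text
time_s: 10.65
tcp_pos: [656.8, 248.2, 9.0]
tool_rot: [1.0, -0.025, -0.003, -0.0]
ft_force: [-0.5, -0.6, -0.1]
width: 50.2
```

play_rows --pt "0 0 0" --pt "0 0 0" --pt "0 0 0" --turn '[0, 0, 0]'

```text
time_s: 10.95
tcp_pos: [656.8, 248.2, 9.0]
tool_rot: [1.0, -0.025, -0.003, -0.0]
ft_force: [-0.6, -0.0, 0.8]
width: 26.2
```

play_rows --pt "0 0 0" --pt "0 0 0" --turn '[0, 0]'

```text
time_s: 11.15
tcp_pos: [656.8, 248.2, 9.0]
tool_rot: [1.0, -0.025, -0.003, -0.0]
ft_force: [0.8, 0.5, 0.6]
width: 10.4
```

```bash
python3 - <<'E'
from h import *
s,im=shot('side','s6'); print(s['tcp_pos'],s['ft_force'],s['width'])
big=cv2.resize(im[200:340,140:300],None,fx=4,fy=4); cv2.imwrite('pics/s6c.png',big)
E
```

```text
[656.79206549 248.19443588   8.96809343] [0.76100334 0.46050121 0.55615135] 10.443033969732602
```

View pics/s6c.png

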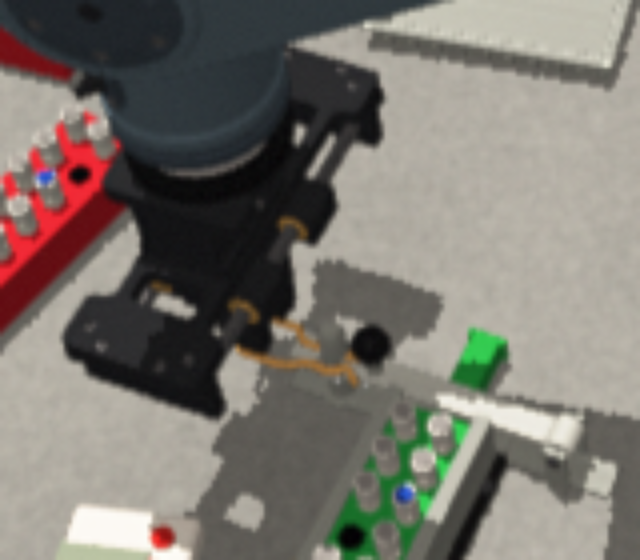

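play_rows --pt "0 0 0" --pt "0 0 0" --pt "0 0 0" --pt "0 0 0" --pt "0 0 0" --turn '[0, 0, 0, 0, 0]' --gripper 80

```text
time_s: 11.7
tcp_pos: [656.8, 248.2, 9.0]
tool_rot: [1.0, -0.025, -0.003, -0.0]
ft_force: [0.8, -0.1, 0.2]
width: 44.1
```

play_rows --pt "0 0 0" --pt "0 0 0" --pt "0 0 0.1" --pt "0 0 0.2" --pt "0 0 0.3" --turn '[0, 0, 0, 0, 0]'

```text
time_s: 12.2
tcp_pos: [656.2, 248.1, -16.2]
tool_rot: [1.0, -0.025, -0.003, -0.0]
ft_force: [-0.3, -0.7, -0.4]
width: 60.6
```

play_rows --pt "0 0 0" --pt "0 0 0" --pt "0 0 0" --pt "0 0 0" --pt "0 0 0" --turn '[0, 0, 0, 0, 0]' --gripper 255

```text
time_s: 12.7
tcp_pos: [656.6, 248.2, -15.7]
tool_rot: [1.0, -0.025, -0.003, -0.0]
ft_force: [0.8, -0.0, 0.7]
width: 24.4
```

```bash
python3 - <<'E'
from h import *
s,im=shot('side','s7'); print(s['tcp_pos'],s['ft_force'],s['width'])
big=cv2.resize(im[200:340,140:300],None,fx=4,fy=4); cv2.imwrite('pics/s7c.png',big)
E
```

```text
[656.61522759 248.18409436 -15.71697834] [ 0.76826773 -0.0319294   0.73103911] 24.43771663456185
```

View pics/s7c.png

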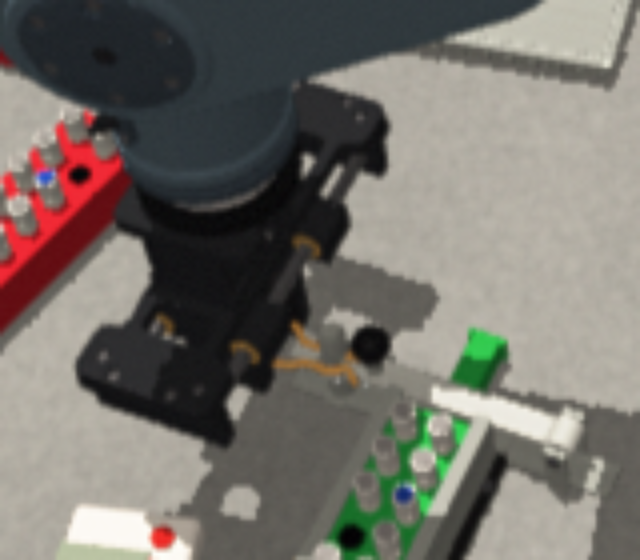

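play_rows --pt "0 0 0" --pt "0 0 0" --turn '[0, 0]'

```text
time_s: 12.95
tcp_pos: [656.6, 248.2, -15.6]
tool_rot: [1.0, -0.025, -0.003, -0.0]
ft_force: [-0.2, -0.2, -0.3]
width: 24.9
```

Gripped: the width is steady at 25. Now I pull along tool +x.

play_rows --pt "0.06 0 0" --pt "0.12 0 0" --pt "0.2 0 0" --pt "0.3 0 0" --pt "0.4 0 0" --turn '[0, 0, 0, 0, 0]'

```text
time_s: 13.45
tcp_pos: [689.7, 246.3, -15.7]
tool_rot: [1.0, -0.025, -0.002, -0.0]
ft_force: [-0.1, 0.2, -0.9]
width: 24.1
```

play_rows --pt "0.1 0 0" --pt "0.2 0 0" --pt "0.2 0 0" --turn '[0, 0, 0]'

```text
time_s: 13.75
tcp_pos: [707.1, 245.0, -15.7]
tool_rot: [1.0, -0.026, -0.002, -0.0]
ft_force: [0.2, 0.1, -0.2]
width: 24.5
```

play_rows --pt "0 0 -0.3" --pt "0 0 -0.7" --pt "0 0 -1" --pt "0 0 -1" --turn '[0, 0, 0, 0]'

```text
time_s: 14.15
tcp_pos: [710.5, 245.7, 69.5]
tool_rot: [1.0, -0.026, 0.002, -0.001]
ft_force: [0.9, 0.8, -0.2]
width: 24.5
```

```bash
python3 - <<'E'
from h import *
s,im=shot('side','s8'); print(s['tcp_pos'],s['ft_force'],s['width'])
big=cv2.resize(im[160:320,100:300],None,fx=4,fy=4)[:600]; cv2.imwrite('pics/s8c.png',big)
s,im=shot('wrist','w8');kt=cam('wrist',s)
sc,si=cam('scene'),cam('side')
for c,k in (('side',si),('wrist',kt)):
  for q in ('dish_floor','clip_loop','clip_leg'):
    r=spotter.mark_of(c,q); print(c,q,[(round(d['p'],2),np.round(d['uv']).tolist(),back(k,d['uv'],3).round(1)) for d in r[:3]])
E
```

```text
[710.54636076 245.6504516   69.5092876 ] [ 0.8501762   0.75273125 -0.22697413] 24.486907814552417
side dish_floor [(0.87, [267.0, 195.0], array([635.4, -42.9,   3. ])), (0.65, [170.0, 346.0], array([677.5, 378.6,   3. ]))]
side clip_loop [(0.55, [176.0, 250.0], array([770. , 171.4,   3. ])), (0.46, [170.0, 350.0], array([673.7, 386.8,   3. ]))]
side clip_leg [(0.66, [194.0, 253.0], array([729.7, 166. ,   3. ]))]
wrist dish_floor []
wrist clip_loop []
wrist clip_leg [(0.66, [286.0, 364.0], array([584.9, 244.3,   3. ]))]
```

View pics/s8c.png

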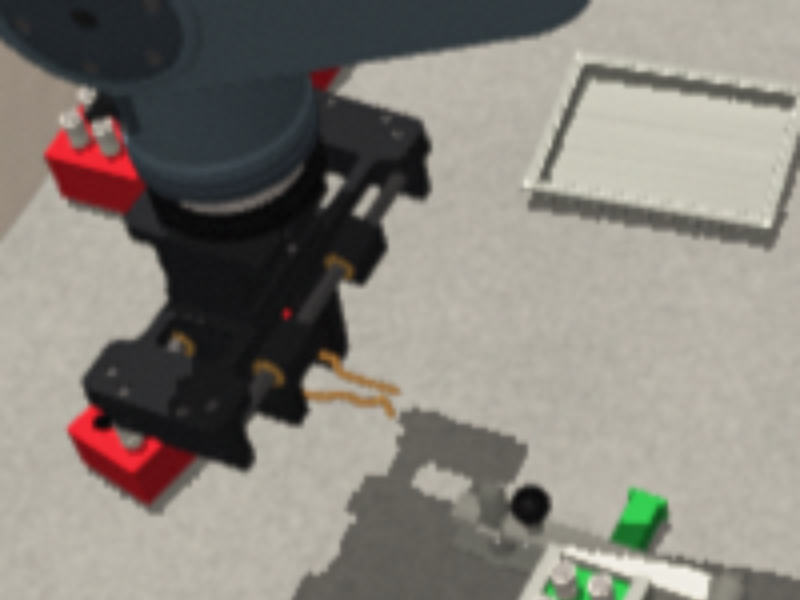

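View pics/w8.png

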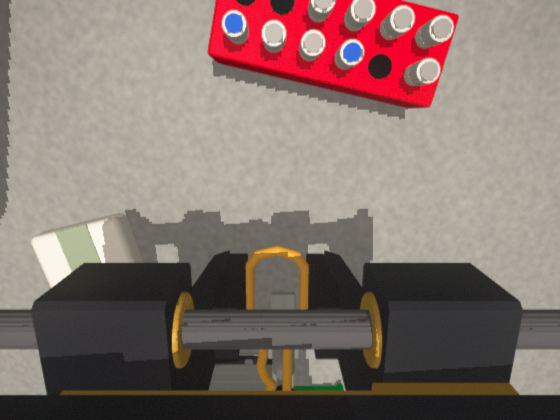

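```bash
python3 - <<'E'
from h import *
si=cam('side');sc=cam('scene')
im=cv2.imread('pics/side0.png'); cv2.imwrite('pics/d.png',cv2.resize(im[165:230,220:315],None,fx=6,fy=6))
im=cv2.imread('pics/scene0.png'); cv2.imwrite('pics/r.png',cv2.resize(im[255:390,90:250],None,fx=4,fy=4))
im=cv2.imread('pics/side0.png'); cv2.imwrite('pics/r2.png',cv2.resize(im[85:175,280:390],None,fx=6,fy=6))
E
```

```text
(no output)
```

View pics/d.png

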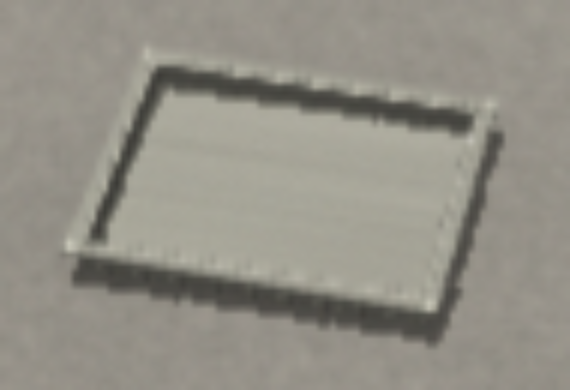

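View pics/r.png

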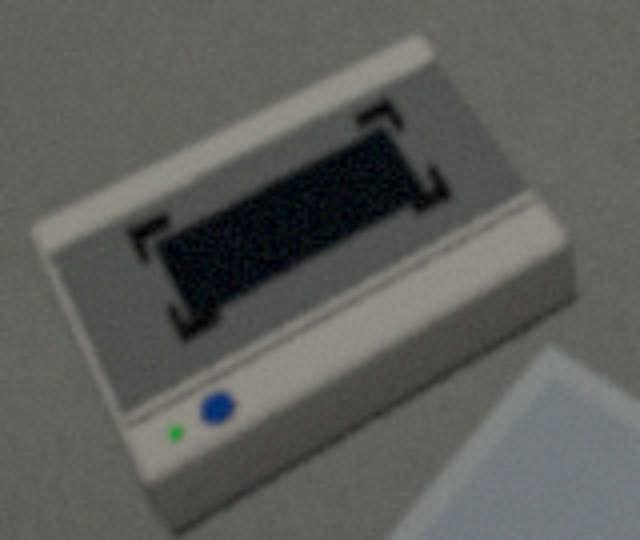

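View pics/r2.png

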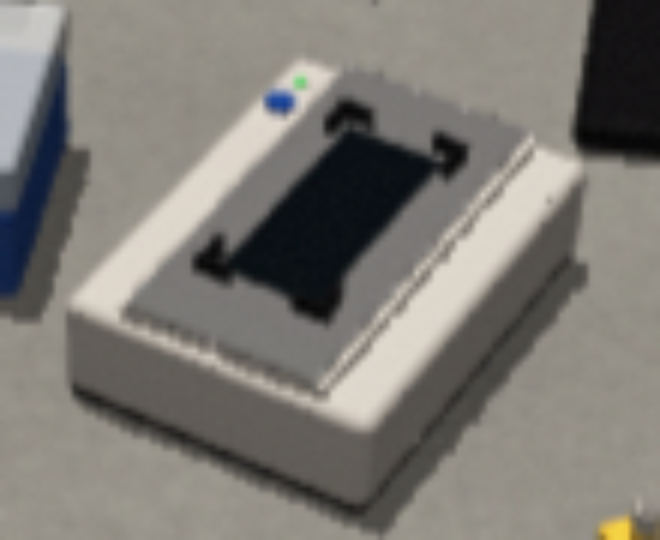

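```bash
python3 - <<'E'
from h import *
si=cam('side');sc=cam('scene')
P=[back(si,(220+u/6,165+v/6),16)[:2] for u,v in ((148,52),(493,106),(437,308),(72,247))]
print(np.round(P,1), np.mean(P,0), [ (np.linalg.norm(P[(i+1)%4]-P[i]).round(1), np.arctan2(*(P[(i+1)%4]-P[i])[::-1]).round(3)) for i in range(4)])
# reader guide outer corners z=71
Q=[back(sc,(90+u/4,255+v/4),66)[:2] for u,v in ((130,235),(385,103),(448,195),(183,338))]
print(np.mean(Q,0),[ (np.linalg.norm(Q[(i+1)%4]-Q[i]).round(1), np.arctan2(*(Q[(i+1)%4]-Q[i])[::-1]).round(3)) for i in range(4)])
Q=[back(si,(280+u/6,85+v/6),66)[:2] for u,v in ((333,110),(468,150),(330,318),(195,262))]
print(np.mean(Q,0),[ (np.linalg.norm(Q[(i+1)%4]-Q[i]).round(1), np.arctan2(*(Q[(i+1)%4]-Q[i])[::-1]).round(3)) for i in range(4)])
E
```

```text
[[706.4 -81.3]
 [562.  -94.7]
 [550.4  12.2]
 [695.3  25.7]] [628.51599026 -34.51331233] [(np.float64(145.0), np.float64(-3.049)), (np.float64(107.5), np.float64(1.679)), (np.float64(145.6), np.float64(0.093)), (np.float64(107.6), np.float64(-1.468))]
[ 538.38568992 -290.12199325] [(np.float64(123.2), np.float64(1.326)), (np.float64(62.8), np.float64(-0.247)), (np.float64(123.2), np.float64(-1.827)), (np.float64(61.4), np.float64(2.895))]
[ 533.24662041 -286.32103975] [(np.float64(63.9), np.float64(2.992)), (np.float64(125.7), np.float64(1.341)), (np.float64(65.5), np.float64(-0.263)), (np.float64(118.5), np.float64(-1.815))]
```

play_rows --pt "-0.3 0.4 0" --pt "-0.6 0.8 0" --pt "-0.62 1 0" --turn '[0, 0, 0]'

```text
time_s: 14.85
tcp_pos: [649.1, 165.9, 61.0]
tool_rot: [1.0, -0.026, -0.006, 0.0]
ft_force: [0.1, 0.4, -0.2]
width: 24.4
```

play_rows --pt "0 0.5 0" --pt "0 1 0" --pt "0 1 0" --turn '[0, 0, 0]'

```text
time_s: 15.15
tcp_pos: [645.8, 81.2, 61.1]
tool_rot: [1.0, -0.028, -0.005, 0.001]
ft_force: [0.3, -0.1, 0.4]
width: 24.5
```

play_rows --pt "0 0.5 0" --pt "0 0.9 0" --pt "0 0.9 0" --turn '[0, 0, 0]'

```text
time_s: 15.45
tcp_pos: [642.6, 5.8, 61.4]
tool_rot: [1.0, -0.03, -0.005, 0.001]
ft_force: [-0.2, 0.2, 0.5]
width: 24.8
```

play_rows --pt "0 0 0" --pt "0 0 0" --pt "0 0 0" --turn '[-0.15, -0.29, -0.29]'

```text
time_s: 15.75
tcp_pos: [643.1, 6.8, 61.4]
tool_rot: [0.999, 0.043, -0.005, 0.001]
ft_force: [-0.6, 0.2, -0.2]
width: 24.4
```

```bash
python3 - <<'E'
from h import *
s,im=shot('wrist','w9'); kt=cam('wrist',s); print(s['tcp_pos'].round(1),s['tool_rot'].round(4),s['width'])
for q,z in (('dish_floor',3),('clip_loop',s['tcp_pos'][2]+50),('clip_leg',s['tcp_pos'][2]+50)):
    r=spotter.mark_of('wrist',q); print(q,[(round(d['p'],2),np.round(d['uv']).tolist(),back(kt,d['uv'],z).round(1)) for d in r[:3]])
E
```

```text
[643.1   6.8  61.4] [ 9.991e-01  4.290e-02 -4.800e-03  8.000e-04] 24.430078663091912
dish_floor [(0.59, [337.0, 233.0], array([632.7, -35.9,   3. ]))]
clip_loop []
clip_leg [(0.62, [290.0, 368.0], array([605. ,  -2.2, 111.4]))]
```

View pics/w9.png

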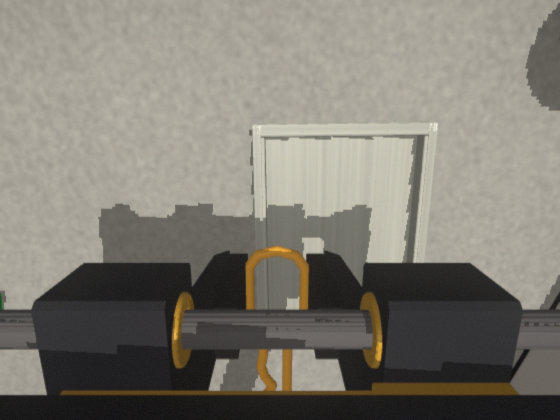

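play_rows --pt "0.02 0.4 0" --pt "0.02 0.52 0" --pt "0.02 0.52 0.3" --pt "0.02 0.52 0.7" --pt "0.02 0.52 0.8" --turn '[0, 0, 0, 0, 0]'

```text
time_s: 16.45
tcp_pos: [644.3, -34.2, -6.2]
tool_rot: [0.999, 0.042, -0.008, -0.0]
ft_force: [-0.8, 0.3, -1.3]
width: 24.4
```

play_rows --pt "0 0 0.1" --pt "0 0 0.2" --pt "0 0 0.32" --pt "0 0 0.32" --turn '[0, 0, 0, 0]'

```text
time_s: 16.85
tcp_pos: [643.3, -33.9, -32.7]
tool_rot: [0.999, 0.042, -0.009, -0.0]
ft_force: [-0.2, 0.5, -1.1]
width: 24.5
```

```bash
python3 - <<'E'
from h import *
s,im=shot('side','s10'); print(s['tcp_pos'],s['ft_force'],s['width'])
cv2.imwrite('pics/s10c.png',cv2.resize(im[140:280,180:340],None,fx=4,fy=4))
E
```

```text
[643.2746043  -33.88871371 -32.6558828 ] [-0.15934957  0.5416835  -1.11006346] 24.517402871003828
```

View pics/s10c.png

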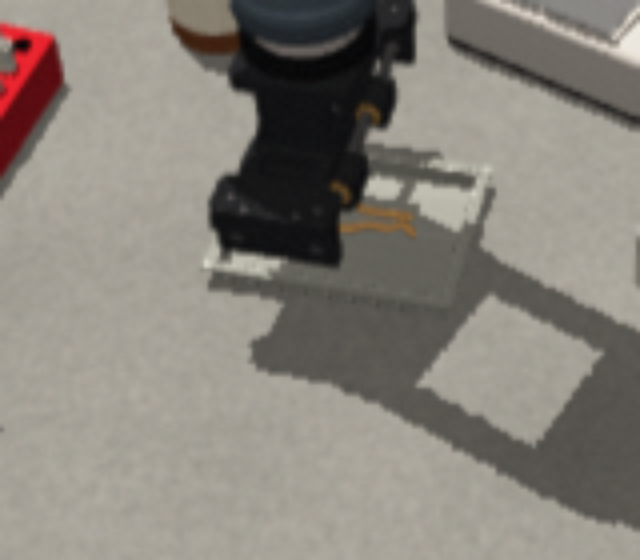

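play_rows --pt "0 0 0" --pt "0 0 0" --pt "0 0 0" --pt "0 0 0" --turn '[0, 0, 0, 0]' --gripper 130

```text
time_s: 17.3
tcp_pos: [644.0, -34.1, -31.5]
tool_rot: [0.999, 0.042, -0.008, 0.0]
ft_force: [1.1, -0.2, -0.2]
width: 43.2
```

play_rows --pt "0 0 -0.4" --pt "0 0 -0.9" --pt "0 0 -1" --pt "0 0 -1" --turn '[0, 0, 0, 0]'

```text
time_s: 17.7
tcp_pos: [647.1, -34.4, 50.9]
tool_rot: [0.999, 0.042, -0.006, 0.001]
ft_force: [0.6, -0.3, -0.4]
width: 43.0
```

```bash
python3 - <<'E'
from h import *
s,im=shot('side','s11'); print(s['tcp_pos'],s['tool_rot'],s['ft_force'],s['width'])
cv2.imwrite('pics/s11c.png',cv2.resize(im[140:280,180:340],None,fx=4,fy=4))
E
```

```text
[647.13656749 -34.43965561  50.92183162] [ 9.99120030e-01  4.15664263e-02 -5.56187656e-03  6.80699096e-04] [ 0.63031937 -0.32862046 -0.37708332] 43.04548516182271
```

View pics/s11c.png

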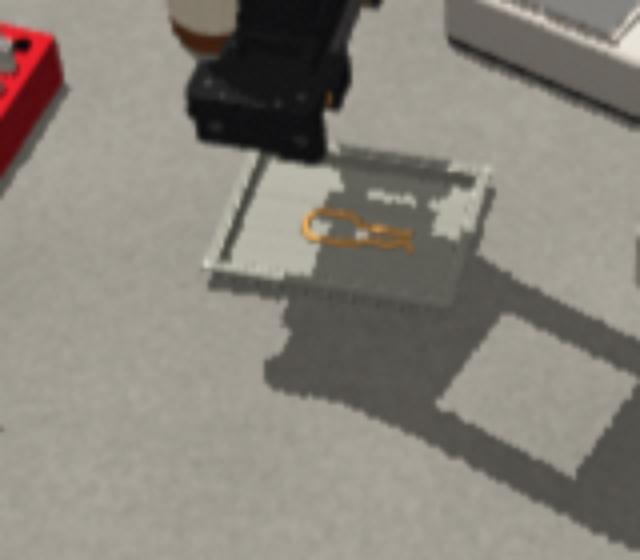

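play_rows --pt "-0.05 -0.4 -0.1" --pt "-0.1 -0.9 -0.2" --pt "-0.1 -1 -0.2" --turn '[0, 0, 0]' --gripper 0

```text
time_s: 18.05
tcp_pos: [629.3, 48.5, 63.6]
tool_rot: [0.999, 0.043, -0.009, -0.001]
ft_force: [-0.1, -0.9, 0.4]
width: 65.2
```

play_rows --pt "-0.05 -0.5 0" --pt "-0.1 -1 0" --pt "-0.1 -1 0" --turn '[0, 0, 0]'

```text
time_s: 18.35
tcp_pos: [611.8, 131.5, 61.6]
tool_rot: [0.999, 0.045, -0.011, -0.001]
ft_force: [-0.1, -0.3, -0.4]
width: 87.3
```

play_rows --pt "-0.05 -0.5 0" --pt "-0.1 -1 0" --pt "-0.1 -1 0" --turn '[0, 0, 0]'

```text
time_s: 18.65
tcp_pos: [594.6, 213.4, 60.2]
tool_rot: [0.999, 0.047, -0.012, -0.001]
ft_force: [0.5, 0.4, 0.4]
width: 88.0
```

play_rows --pt "0 -0.3 0" --pt "0 -0.5 0" --pt "0 -0.5 0" --turn '[0.1, 0.27, 0.27]'

```text
time_s: 18.95
tcp_pos: [590.3, 253.2, 59.0]
tool_rot: [1.0, -0.02, -0.013, -0.0]
ft_force: [0.1, -0.2, -0.1]
width: 88.2
```

```bash
python3 - <<'E'
from h import *
s,im=shot('wrist','w12'); kt=cam('wrist',s); print(s['tcp_pos'].round(1),s['tool_rot'].round(4),s['width'])
for q,z in (('gate_knob',57),('stud_hole',37),('gate_hinge',31)):
    r=spotter.mark_of('wrist',q); print(q,[(round(d['p'],2),np.round(d['uv']).tolist(),back(kt,d['uv'],z).round(1)) for d in r[:3]])
E
```

```text
[590.3 253.2  59. ] [ 9.997e-01 -2.020e-02 -1.300e-02 -3.000e-04] 88.24349866307995
gate_knob [(0.72, [288.0, 226.0], array([598.7, 246.8,  57. ])), (0.46, [321.0, 260.0], array([578.2, 229.6,  57. ]))]
stud_hole [(0.83, [287.0, 178.0], array([620.7, 246.4,  37. ]))]
gate_hinge [(0.97, [282.0, 358.0], array([495.7, 253.5,  31. ])), (0.47, [183.0, 267.0], array([565.6, 313. ,  31. ]))]
```

View pics/w12.png

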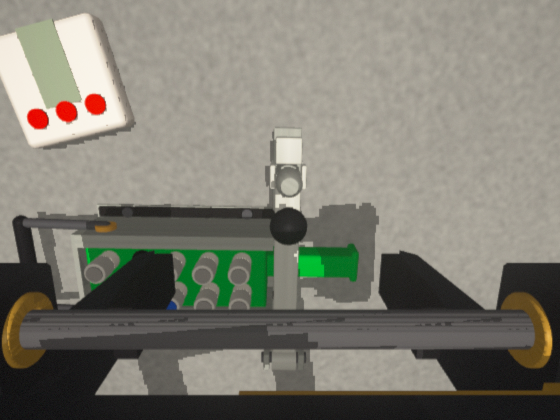

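play_rows --pt "0.11 0.08 0.2" --pt "0.11 0.08 0.45" --pt "0.11 0.08 0.6" --pt "0.11 0.08 0.6" --turn '[0.02, 0.02, 0.02, 0.02]'

```text
time_s: 19.55
tcp_pos: [596.7, 243.5, 9.3]
tool_rot: [1.0, -0.026, -0.015, 0.0]
ft_force: [-0.5, 0.6, 0.2]
width: 88.0
```

play_rows --pt "0 0 0" --pt "0 0 0" --pt "0 0 0" --pt "0 0 0" --pt "0 0 0" --turn '[0, 0, 0, 0, 0]' --gripper 255

```text
time_s: 20.05
tcp_pos: [597.0, 243.7, 9.9]
tool_rot: [1.0, -0.025, -0.014, 0.0]
ft_force: [-0.2, 0.1, 0.4]
width: 50.3
```

play_rows --pt "0 0 0" --pt "0 0 0" --pt "0 0 0" --pt "0 0 0" --pt "0 0 0" --turn '[0, 0, 0, 0, 0]'

```text
time_s: 20.55
tcp_pos: [597.2, 246.7, 10.2]
tool_rot: [1.0, -0.025, -0.014, -0.002]
ft_force: [0.7, 11.0, -1.1]
width: 18.2
```

```bash
python3 - <<'E'
from h import *
s,im=shot('side','s13'); print(s['tcp_pos'],s['tool_rot'],s['ft_force'],s['width'])
cv2.imwrite('pics/s13c.png',cv2.resize(im[220:360,160:320],None,fx=4,fy=4))
E
```

```text
[597.15425451 246.70014302  10.17994107] [ 0.99958215 -0.02540199 -0.01364563 -0.00201628] [ 0.65293329 10.9999512  -1.12888507] 18.163494498150328
```

View pics/s13c.png

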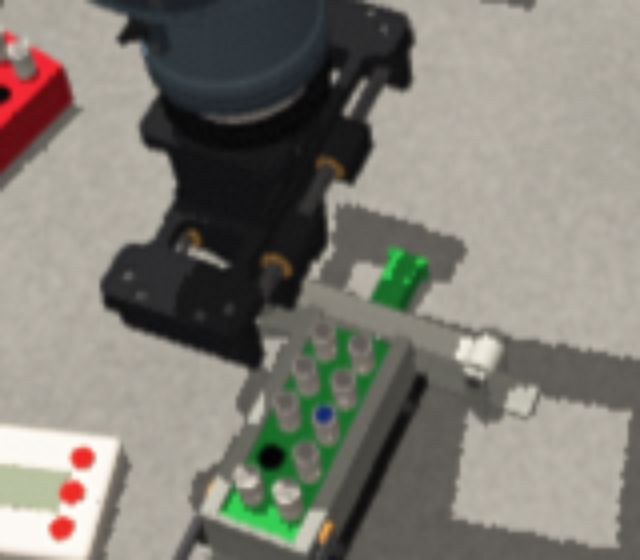

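play_rows --pt "-0.03 0 -0.13" --pt "-0.13 0 -0.3" --pt "-0.33 0 -0.56" --pt "-0.33 0 -0.56" --turn '[0, 0, 0, 0]'

```text
time_s: 21.0
tcp_pos: [570.4, 248.4, 57.3]
tool_rot: [1.0, -0.025, -0.014, -0.002]
ft_force: [-0.6, 1.5, -2.5]
width: 17.9
```

```bash
python3 - <<'E'
from h import *
s,im=shot('side','s14'); print(s['tcp_pos'],s['tool_rot'],s['ft_force'],s['width'])
cv2.imwrite('pics/s14c.png',cv2.resize(im[220:360,160:320],None,fx=4,fy=4))
E
```

```text
[570.41446324 248.44865818  57.27649863] [ 0.99958794 -0.02493142 -0.01407586 -0.00205959] [-0.57628765  1.45273462 -2.46069826] 17.936149312010528
```

View pics/s14c.png

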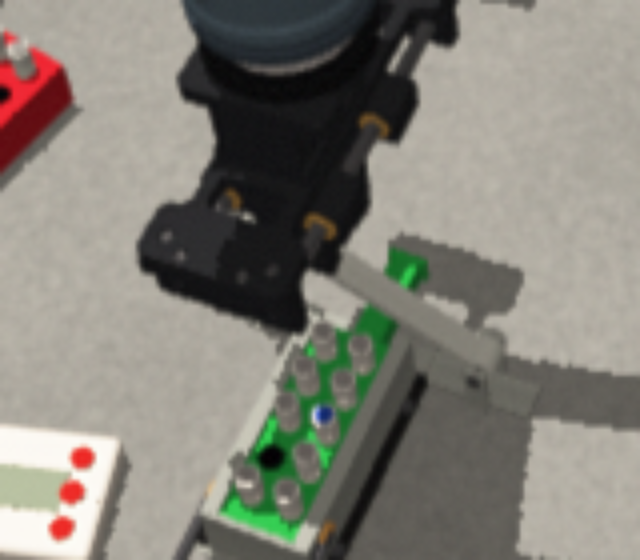

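play_rows --pt "-0.13 0 -0.1" --pt "-0.26 0 -0.2" --pt "-0.56 0 -0.34" --pt "-0.88 0 -0.39" --pt "-0.88 0 -0.39" --turn '[0, 0, 0, 0, 0]'

```text
time_s: 21.55
tcp_pos: [499.7, 252.5, 90.2]
tool_rot: [1.0, -0.024, -0.014, -0.002]
ft_force: [1.1, 3.5, -2.9]
width: 18.1
```

play_rows --pt "-0.16 0 0.0" --pt "-0.33 0 0.03" --pt "-0.45 0 0.07" --pt "-0.58 0 0.11" --pt "-0.58 0 0.11" --turn '[0, 0, 0, 0, 0]'

```text
time_s: 22.05
tcp_pos: [452.2, 255.2, 82.4]
tool_rot: [1.0, -0.024, -0.014, -0.003]
ft_force: [0.3, 4.1, 0.8]
width: 17.8
```

```bash
python3 - <<'E'
from h import *
s,im=shot('side','s15'); print(s['tcp_pos'],s['tool_rot'],s['ft_force'],s['width'])
cv2.imwrite('pics/s15c.png',cv2.resize(im[220:360,200:360],None,fx=4,fy=4))
E
```

```text
[452.19871225 255.15521783  82.39120653] [ 0.99959797 -0.02432647 -0.01430615 -0.00272968] [0.26640987 4.09555232 0.82829684] 17.814107527028096
```

View pics/s15c.png

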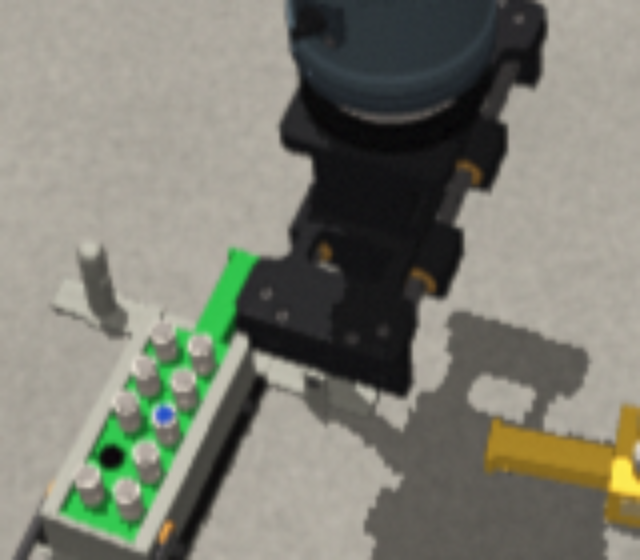

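play_rows --pt "0 0 0" --pt "0 0 0" --pt "0 0 0" --pt "0 0 0" --pt "0 0 0" --turn '[0, 0, 0, 0, 0]' --gripper 0

```text
time_s: 22.6
tcp_pos: [453.0, 254.9, 82.6]
tool_rot: [1.0, -0.024, -0.014, -0.003]
ft_force: [-0.3, -0.6, -0.2]
width: 55.9
```

play_rows --pt "0 0 -0.4" --pt "0 0 -0.9" --pt "0 0 -1" --pt "0 0 -1" --pt "0 0 -1" --turn '[0, 0, 0, 0, 0]'

```text
time_s: 23.1
tcp_pos: [454.6, 254.2, 161.5]
tool_rot: [1.0, -0.024, -0.015, -0.002]
ft_force: [-0.1, -0.3, 0.7]
width: 88.0
```

```bash
python3 - <<'E'
from h import *
s,im=shot('side','s16'); print(s['tcp_pos'],s['tool_rot'],s['ft_force'],s['width'])
cv2.imwrite('pics/s16c.png',cv2.resize(im[220:360,200:360],None,fx=4,fy=4))
E
```

```text
[454.55312791 254.15364223 161.49271469] [ 0.99958995 -0.02446027 -0.01470294 -0.00233438] [-0.14635244 -0.32479115  0.6747226 ] 87.97227549194326
```

View pics/s16c.png

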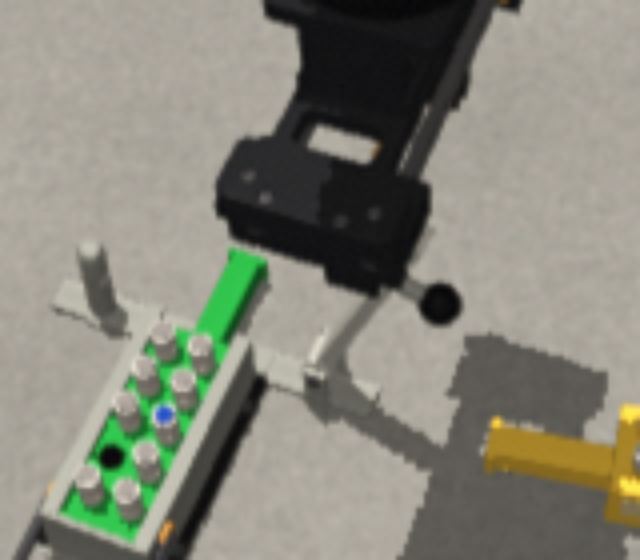

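play_rows --pt "0.3 0.1 0" --pt "0.6 0.25 0" --pt "0.9 0.4 0" --pt "1 0.4 0" --pt "1 0.4 0" --turn '[-0.25, -0.5, -0.75, -1.0, -1.0]' --gripper 135

```text
time_s: 23.65
tcp_pos: [532.3, 217.3, 156.2]
tool_rot: [0.975, 0.223, -0.016, -0.006]
ft_force: [-1.3, 0.1, -0.5]
width: 50.5
```

play_rows --pt "0 0 0" --pt "0 0 0" --pt "0 0 0" --pt "0 0 0" --pt "0 0 0" --turn '[-0.25, -0.5, -0.75, -1.0, -1.0]'

```text
time_s: 24.15
tcp_pos: [530.8, 217.6, 155.0]
tool_rot: [0.889, 0.457, -0.015, -0.01]
ft_force: [-1.0, 0.0, -0.0]
width: 41.5
```

play_rows --pt "0 0 0" --pt "0 0 0" --pt "0 0 0" --pt "0 0 0" --pt "0 0 0" --turn '[-0.25, -0.5, -0.75, -1.0, -1.0]'

```text
time_s: 24.65
tcp_pos: [529.9, 217.8, 154.3]
tool_rot: [0.75, 0.661, -0.013, -0.014]
ft_force: [0.3, -0.3, 0.1]
width: 41.4
```

play_rows --pt "0 0 0" --pt "0 0 0" --pt "0 0 0" --pt "0 0 0" --pt "0 0 0" --turn '[-0.25, -0.5, -0.75, -0.75, -0.75]'

```text
time_s: 25.15
tcp_pos: [529.5, 217.8, 154.0]
tool_rot: [0.616, 0.787, -0.01, -0.016]
ft_force: [0.2, 0.0, 0.4]
width: 41.2
```

```bash
python3 - <<'E'
from h import *
s,im=shot('wrist','w17'); kt=cam('wrist',s); print(s['tcp_pos'].round(1),s['tool_rot'].round(4),s['width'], R.from_quat(s['tool_rot']).as_matrix().round(3).tolist())
for q,z in (('rack_tab',12),('stud_hole',37),('gate_hinge',31),('rack_center',19),('carrier_mouth',0)):
    r=spotter.mark_of('wrist',q); print(q,[(round(d['p'],2),np.round(d['uv']).tolist(),back(kt,d['uv'],z).round(1)) for d in r[:3]])
E
```

```text
[529.5 217.8 154. ] [ 0.616   0.7875 -0.0102 -0.0162] 41.194254725398565 [[-0.24, 0.97, -0.038], [0.971, 0.241, 0.004], [0.013, -0.036, -0.999]]
rack_tab [(0.97, [315.0, 194.0], array([558.8, 223.1,  12. ])), (0.79, [136.0, 103.0], array([388.6, 261.9,  12. ]))]
stud_hole [(0.94, [396.0, 193.0], array([620.9, 244.6,  37. ])), (0.23, [353.0, 92.0], array([563.1, 312.7,  37. ]))]
gate_hinge [(0.67, [256.0, 145.0], array([498.5, 253.8,  31. ]))]
rack_center [(0.96, [352.0, 91.0], array([565.2, 315.1,  19. ])), (0.6, [25.0, 88.0], array([296.9, 251.4,  19. ]))]
carrier_mouth [(0.92, [318.0, 172.0], array([557.5, 241.1,   0. ]))]
```

View pics/w17.png

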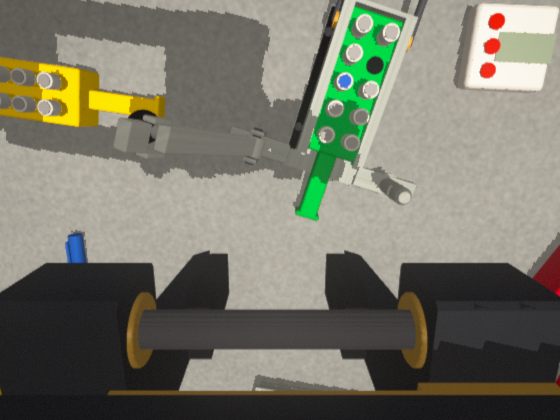

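```bash
python3 - <<'E'
from h import *
s=readout.observe();kt=cam('wrist',s)
for n,uv,z in (('ridge mid',(307,217),21),('ridge L',(296,215),21),('ridgeR',(318,219),21),('blockL',(309,152),36),('blockR',(358,162),36),('tab mid',(316,185),21),('tabL',(304,204),21),('tabR',(320,206),21)): print(n,back(kt,uv,z).round(1))
M=R.from_quat(s['tool_rot']).as_matrix()
for tgt in ([556.5,217.5,60],[556.5,217.5,-29]):
    print((M.T@(np.array(tgt)-s['tcp_pos'])/80).round(3))
E
```

```text
ridge mid [557.3 202.6  21. ]
ridge L [547.3 201.9  21. ]
ridgeR [567.3 203.3  21. ]
blockL [542.6 259.5  36. ]
blockR [583.4 261.7  36. ]
tab mid [557.2 232.5  21. ]
tabL [551.6 213.4  21. ]
tabR [565.7 215.2  21. ]
[-0.1    0.364  1.164]
[-0.115  0.403  2.276]
```

play_rows --pt "-0.1 0.36 0.1" --pt "-0.1 0.36 0.5" --pt "-0.1 0.36 0.9" --pt "-0.1 0.36 0.9" --turn '[0, 0, 0, 0]'

```text
time_s: 25.85
tcp_pos: [553.2, 216.6, 76.4]
tool_rot: [0.614, 0.789, -0.013, -0.019]
ft_force: [-1.4, -1.2, -0.8]
width: 41.1
```

play_rows --pt "0 0.01 0.3" --pt "0 0.02 0.6" --pt "0 0.02 0.8" --pt "0 0.02 0.8" --turn '[0, 0, 0, 0]'

```text
time_s: 26.25
tcp_pos: [550.4, 216.9, 11.2]
tool_rot: [0.614, 0.789, -0.015, -0.02]
ft_force: [-0.6, -0.5, -0.1]
width: 41.4
```

```bash
python3 - <<'E'
from h import *
s,im=shot('side','s18'); print(s['tcp_pos'],s['ft_force'],s['width'])
cv2.imwrite('pics/s18c.png',cv2.resize(im[200:360,200:360],None,fx=3.7,fy=3.7))
s,im=shot('wrist','w18')
M=R.from_quat(s['tool_rot']).as_matrix();print(M.round(3).tolist())
print((M.T@(np.array([556.5,218,-29])-s['tcp_pos'])/80).round(3))
E
```

```text
[550.38665591 216.93404995  11.17050446] [-0.59014578 -0.51567516 -0.12292957] 41.44312532272612
[[-0.244, 0.969, -0.047], [0.97, 0.245, 0.002], [0.014, -0.046, -0.999]]
[-0.012  0.087  0.516]
```

View pics/s18c.png

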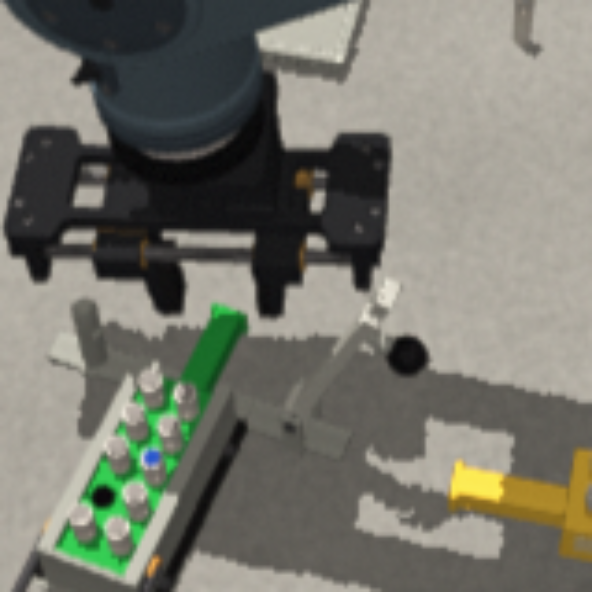

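View pics/w18.png

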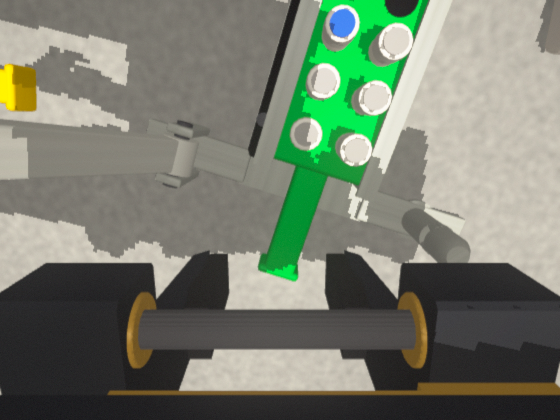

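play_rows --pt "-0.01 0.09 0.1" --pt "-0.01 0.09 0.25" --pt "-0.01 0.09 0.4" --pt "-0.01 0.09 0.4" --turn '[0, 0, 0, 0]'

```text
time_s: 26.75
tcp_pos: [556.1, 218.0, -21.2]
tool_rot: [0.614, 0.789, -0.015, -0.02]
ft_force: [-1.2, -0.2, -0.0]
width: 41.4
```

```bash
python3 - <<'E'
from h import *
s,im=shot('wrist','w19')
M=R.from_quat(s['tool_rot']).as_matrix();print(s['tcp_pos'],s['ft_force'],M.round(3).tolist())
print((M.T@(np.array([556.2,218,-29])-s['tcp_pos'])/80).round(3))
E
```

```text
[556.05654807 217.98440225 -21.24496791] [-1.17160496 -0.24167918 -0.017251  ] [[-0.244, 0.968, -0.05], [0.97, 0.245, 0.002], [0.014, -0.048, -0.999]]
[-0.002  0.006  0.097]
```

View pics/w19.png

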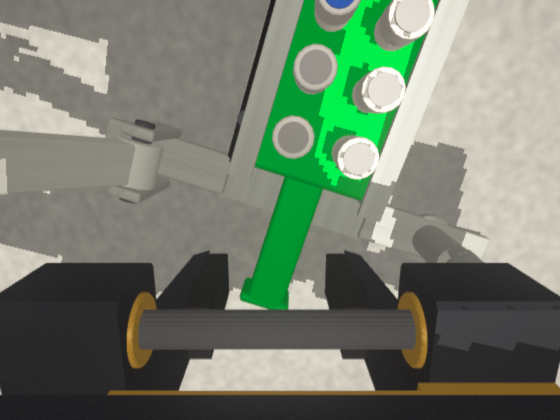

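play_rows --pt "-0.03 0.0 0.05" --pt "-0.03 0.0 0.09" --pt "-0.03 0.0 0.09" --pt "-0.03 0.0 0.09" --pt "-0.03 0.0 0.09" --turn '[0, 0, 0, 0, 0]' --gripper 255

```text
time_s: 27.3
tcp_pos: [555.8, 215.4, -28.2]
tool_rot: [0.615, 0.788, -0.015, -0.021]
ft_force: [-3.2, -2.1, -1.9]
width: 22.2
```

play_rows --pt "0 0 0" --pt "0 0 0" --pt "0 0 0" --turn '[0, 0, 0]'

```text
time_s: 27.6
tcp_pos: [555.8, 215.4, -28.3]
tool_rot: [0.615, 0.788, -0.015, -0.021]
ft_force: [-1.9, -1.7, -1.5]
width: 22.2
```

```bash
python3 - <<'E'
from h import *
s,im=shot('wrist','w20')
M=R.from_quat(s['tool_rot']).as_matrix();print(s['tcp_pos'],s['ft_force'],s['width'],M.round(3).tolist())
d=np.array([-.046,-.999,0])
print('pull unit dir in tool',(M.T@d).round(3), 'up',(M.T@np.array([0,0,1])).round(3))
E
```

```text
[555.75336349 215.39177598 -28.25013552] [-1.94895736 -1.73613845 -1.54025897] 22.151742842981104 [[-0.244, 0.968, -0.051], [0.97, 0.244, 0.001], [0.014, -0.049, -0.999]]
pull unit dir in tool [-0.958 -0.289  0.001] up [ 0.014 -0.049 -0.999]
```

View pics/w20.png

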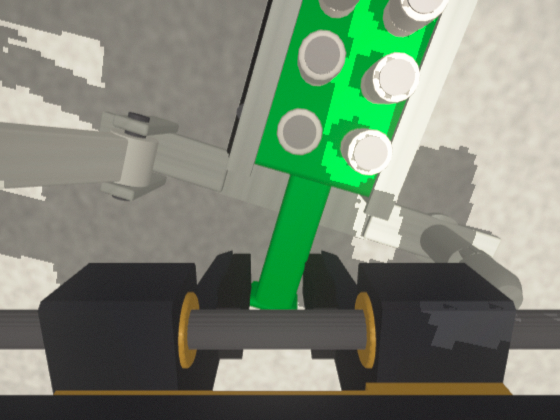

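play_rows --pt "-0.07 -0.02 0" --pt "-0.14 -0.04 0" --pt "-0.22 -0.07 0" --pt "-0.3 -0.09 0" --pt "-0.36 -0.11 0" --turn '[0, 0, 0, 0, 0]'

```text
time_s: 28.15
tcp_pos: [555.3, 187.8, -27.7]
tool_rot: [0.615, 0.788, -0.013, -0.021]
ft_force: [0.0, 9.0, -1.6]
width: 21.9
```

```bash
python3 - <<'E'
from h import *
s,im=shot('wrist','w21'); print(s['tcp_pos'],s['ft_force'],s['width'])
s,im=shot('side','s21')
cv2.imwrite('pics/s21c.png',cv2.resize(im[200:360,200:360],None,fx=3.7,fy=3.7))
E
```

```text
[555.26558255 187.76138885 -27.672786  ] [ 0.03569609  8.99020467 -1.64857253] 21.92473467969512
```

View pics/w21.png

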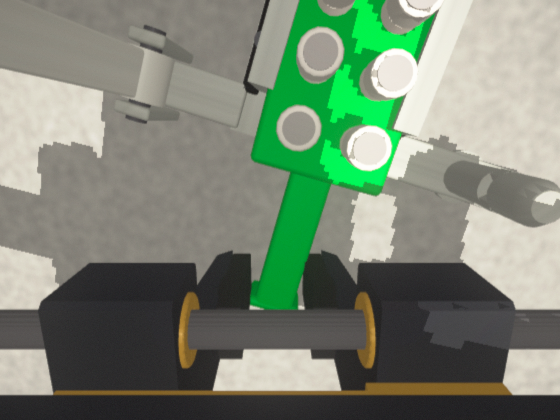

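View pics/s21c.png

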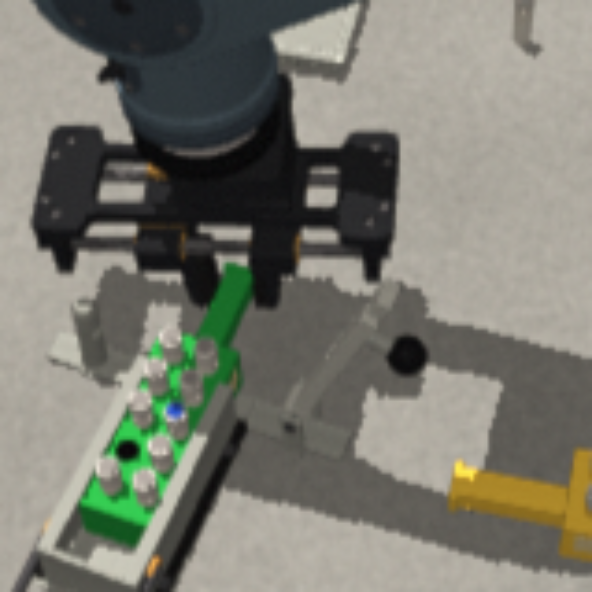

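play_rows --pt "-0.15 -0.05 0" --pt "-0.3 -0.09 0" --pt "-0.5 -0.15 0" --pt "-0.7 -0.21 0" --pt "-0.9 -0.27 0" --turn '[0, 0, 0, 0, 0]'

```text
time_s: 28.75
tcp_pos: [553.2, 111.2, -27.3]
tool_rot: [0.615, 0.788, -0.012, -0.019]
ft_force: [1.7, 2.2, -1.4]
width: 21.8
```

play_rows --pt "-0.15 -0.05 0" --pt "-0.3 -0.09 0" --pt "-0.45 -0.14 0" --pt "-0.6 -0.18 0" --pt "-0.6 -0.18 0" --turn '[0, 0, 0, 0, 0]'

```text
time_s: 29.25
tcp_pos: [550.7, 59.3, -27.6]
tool_rot: [0.615, 0.788, -0.013, -0.019]
ft_force: [0.8, -0.2, -1.8]
width: 18.5
```

```bash
python3 - <<'E'
from h import *
s,im=shot('wrist','w22'); print(s['tcp_pos'],s['ft_force'],s['width'])
s,im=shot('side','s22')
cv2.imwrite('pics/s22c.png',cv2.resize(im[160:340,180:360],None,fx=3.3,fy=3.3))
E
```

```text
[550.71771902  59.26244519 -27.57838652] [ 0.76588507 -0.19140505 -1.77404057] 18.487607600263473
```

View pics/s22c.png

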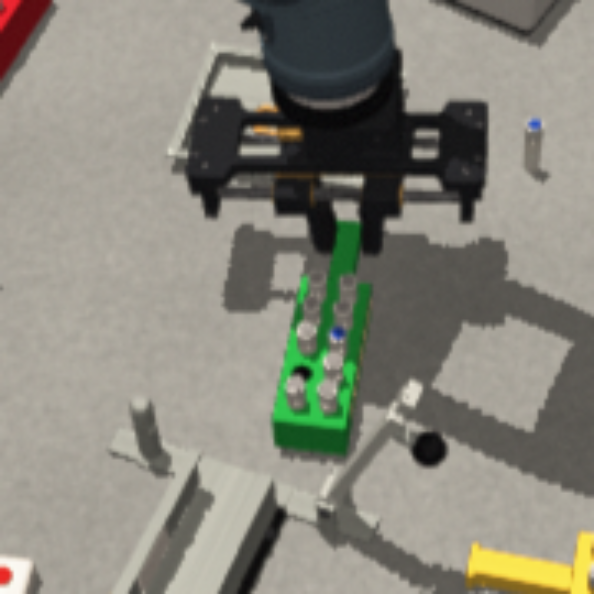

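play_rows --pt "0 0 0" --pt "0 0 0" --pt "0 0 0" --pt "0 0 0" --turn '[0, 0, 0, 0]' --gripper 100

```text
time_s: 29.75
tcp_pos: [550.9, 60.9, -27.4]
tool_rot: [0.615, 0.788, -0.012, -0.019]
ft_force: [-0.2, 0.0, 0.4]
width: 47.7
```

play_rows --pt "0 0 -0.3" --pt "0 0 -0.7" --pt "0 0 -1" --pt "0 0 -1" --turn '[0, 0, 0, 0]'

```text
time_s: 30.15
tcp_pos: [557.8, 60.5, 56.3]
tool_rot: [0.615, 0.789, -0.01, -0.016]
ft_force: [-0.0, -0.1, 0.4]
width: 53.6
```

play_rows --pt "0.3 0 -0.3" --pt "0.6 0 -0.6" --pt "0.7 0 -0.7" --pt "0.7 0 -0.7" --turn '[0, 0, 0, 0]' --gripper 0

```text
time_s: 30.55
tcp_pos: [546.6, 115.4, 113.3]
tool_rot: [0.614, 0.789, -0.01, -0.016]
ft_force: [0.6, -0.5, -0.2]
width: 83.4
```

```bash
python3 - <<'E'
from h import *
s,im=shot('wrist','w23'); kt=cam('wrist',s); print(s['tcp_pos'].round(1),s['width'],R.from_quat(s['tool_rot']).as_matrix().round(3).tolist())
for q,z in (('rack_center',17),('rack_tab',10),('gate_hinge',31)):
    r=spotter.mark_of('wrist',q); print(q,[(round(d['p'],2),np.round(d['uv']).tolist(),back(kt,d['uv'],z).round(1)) for d in r[:3]])
E
```

```text
[546.6 115.4 113.3] 83.43399060042314 [[-0.246, 0.969, -0.037], [0.969, 0.246, 0.004], [0.013, -0.035, -0.999]]
rack_center [(0.7, [281.0, 144.0], array([536.2, 158.9,  17. ]))]
rack_tab [(0.79, [270.0, 252.0], array([548.8,  70.3,  10. ]))]
gate_hinge []
```

View pics/w23.png

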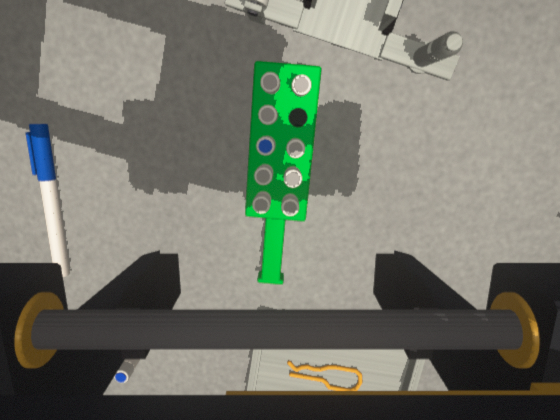

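```bash
python3 - <<'E'
from h import *
s=readout.observe();kt=cam('wrist',s)
C=np.array([back(kt,uv,34)[:2] for uv in ((254,62),(321,67),(305,221),(246,215))])
c=C.mean(0); ax=(C[0]+C[1])/2-(C[2]+C[3])/2
print(C.round(1).tolist(),c,np.linalg.norm(ax),np.arctan2(ax[1],ax[0]),np.linalg.norm(C[0]-C[1]))
M=R.from_quat(s['tool_rot']).as_matrix(); print('yaw tool',np.arctan2(M[1,0],M[0,0]))
np.save('rack.npy',c)
for z in (30,-29):
    # want point (c, zc=17) on tool axis: tcp = p + zaxis*(17-z)
    za=M[:,2]; p=np.array([*c,17.]); t=p+za*((17-z)/-za[2])
    print(t.round(1),(M.T@(t-s['tcp_pos'])/80).round(3))
E
```

```text
[[503.6, 206.9], [547.9, 214.5], [565.5, 108.9], [522.1, 102.3]] [534.79288154 158.16688016] 106.63254605450902 1.7410227756528622 44.923413382151466
yaw tool 1.8165767769720962
[535.3 158.1  30. ] [0.555 0.053 1.022]
[532.9 158.3 -29. ] [0.555 0.053 1.76 ]
```

play_rows --pt "0.3 0.05 0.1" --pt "0.55 0.05 0.4" --pt "0.55 0.05 0.8" --pt "0.55 0.05 0.8" --turn '[0.1, 0.15, 0.15, 0.15]'

```text
time_s: 31.15
tcp_pos: [531.3, 156.9, 42.5]
tool_rot: [0.644, 0.765, -0.016, -0.02]
ft_force: [0.0, 0.6, -0.7]
width: 88.2
```

```bash
python3 - <<'E'
from h import *
s,im=shot('wrist','w24'); kt=cam('wrist',s); M=R.from_quat(s['tool_rot']).as_matrix();print(s['tcp_pos'].round(1),s['width'],M.round(3).tolist(),np.arctan2(M[1,0],M[0,0]))
c=np.load('rack.npy')
for z in (-29,):
    za=M[:,2]; p=np.array([*c,17.]); t=p+za*((17-z)/-za[2])
    print(t.round(1),(M.T@(t-s['tcp_pos'])/80).round(3))
E
```

```text
[531.3 156.9  42.5] 88.22853803645425 [[-0.17, 0.984, -0.051], [0.985, 0.17, 0.003], [0.011, -0.05, -0.999]] 1.741585626448279
[532.4 158.3 -29. ] [0.004 0.062 0.892]
```

View pics/w24.png

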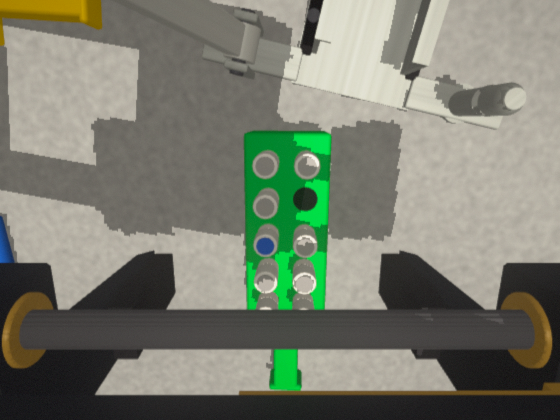

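play_rows --pt "0 0.06 0.2" --pt "0.0 0.06 0.4" --pt "0 0.06 0.6" --pt "0 0.06 0.6" --turn '[0, 0, 0, 0]'

```text
time_s: 31.6
tcp_pos: [535.0, 156.8, -4.0]
tool_rot: [0.644, 0.764, -0.015, -0.02]
ft_force: [0.1, 0.4, -0.2]
width: 88.3
```

```bash
python3 - <<'E'
from h import *
s,im=shot('wrist','w25'); M=R.from_quat(s['tool_rot']).as_matrix();print(s['tcp_pos'].round(1),s['ft_force'],M.round(3).tolist())
c=np.load('rack.npy')
za=M[:,2]; p=np.array([*c,17.]); t=p+za*((17+29)/-za[2])
print(t.round(1),(M.T@(t-s['tcp_pos'])/80).round(3))
E
```

```text
[535.  156.8  -4. ] [ 0.05281324  0.43711586 -0.17149541] [[-0.168, 0.984, -0.05], [0.986, 0.169, 0.003], [0.011, -0.049, -0.999]]
[532.5 158.3 -29. ] [ 0.02  -0.012  0.313]
```

View pics/w25.png

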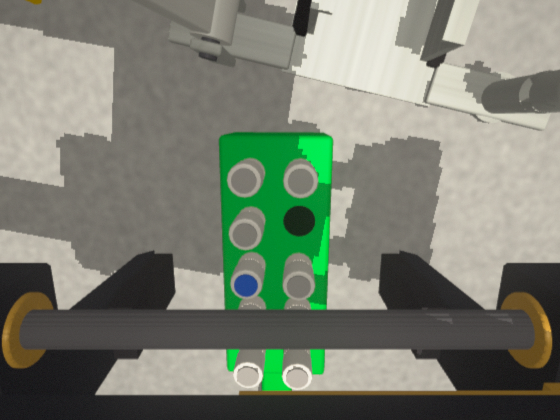

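```bash
python3 - <<'E'
from h import *
s=readout.observe(); kt=cam('wrist',s)
a=back(kt,(276,134),34);b=back(kt,(276,373),34);print(a,b,np.linalg.norm(a-b),(a+b)/2)
l=back(kt,(221,190),34);r=back(kt,(331,190),34);print((l+r)/2,np.linalg.norm(l-r))
E
```

```text
[527.87616706 214.32776657  34.        ] [546.40357244 106.05240948  34.        ] 109.84906783206385 [537.13986975 160.19008802  34.        ]
[531.51883018 192.08092711  34.        ] 45.27857908158611
```

play_rows --pt "0.02 -0.01 0.1" --pt "0.02 -0.01 0.2" --pt "0.02 -0.01 0.31" --pt "0.02 -0.01 0.31" --turn '[0, 0, 0, 0]'

```text
time_s: 32.05
tcp_pos: [532.3, 158.5, -29.0]
tool_rot: [0.644, 0.764, -0.015, -0.02]
ft_force: [-0.1, 0.1, -0.6]
width: 88.2
```

play_rows --pt "0.02 0.03 0" --pt "0.02 0.03 0" --pt "0.02 0.03 0" --pt "0.02 0.03 0" --pt "0.02 0.03 0" --turn '[0, 0, 0, 0, 0]' --gripper 255

```text
time_s: 32.55
tcp_pos: [534.6, 160.5, -28.8]
tool_rot: [0.644, 0.764, -0.015, -0.02]
ft_force: [-0.4, -0.3, -0.0]
width: 50.5
```

play_rows --pt "0 0 0" --pt "0 0 0" --pt "0 0 0" --turn '[0, 0, 0]'

```text
time_s: 32.85
tcp_pos: [534.2, 160.4, -28.8]
tool_rot: [0.644, 0.764, -0.016, -0.02]
ft_force: [-2.0, -0.7, 3.8]
width: 46.4
```

play_rows --pt "0 0 -0.1" --pt "0 0 -0.3" --pt "0 0 -0.5" --pt "0 0 -0.5" --turn '[0, 0, 0, 0]'

```text
time_s: 33.25
tcp_pos: [539.3, 160.6, 14.7]
tool_rot: [0.644, 0.764, -0.013, -0.018]
ft_force: [0.4, 0.6, -2.3]
width: 46.1
```

```bash
python3 - <<'E'
from h import *
s,im=shot('wrist','w26'); M=R.from_quat(s['tool_rot']).as_matrix();print(s['tcp_pos'].round(1),s['ft_force'],s['width'],M.round(3).tolist())
s,im=shot('side','s26')
cv2.imwrite('pics/s26c.png',cv2.resize(im[160:340,180:360],None,fx=3.3,fy=3.3))
E
```

```text
[539.3 160.6  14.7] [ 0.41853892  0.57412618 -2.2523341 ] 46.134918692064005 [[-0.169, 0.985, -0.045], [0.986, 0.169, 0.003], [0.011, -0.044, -0.999]]
```

View pics/w26.png

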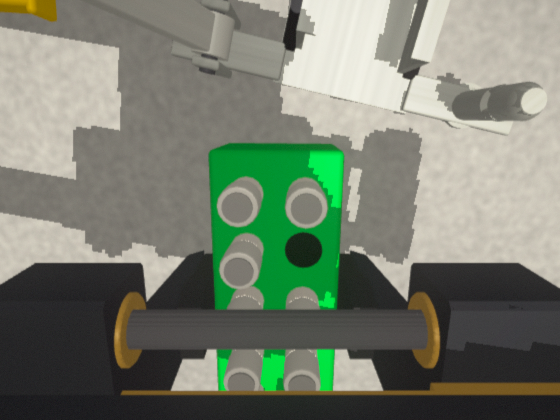

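View pics/s26c.png

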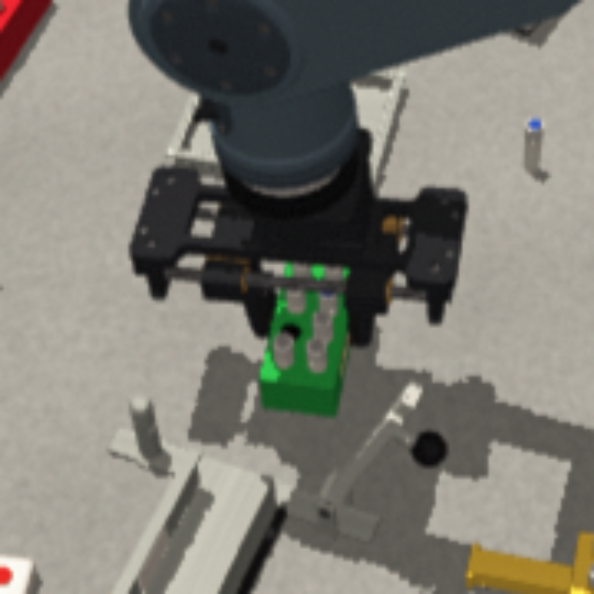

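play_rows --pt "-0.05 -0.01 -0.2" --pt "-0.2 -0.05 -0.5" --pt "-0.45 -0.1 -0.75" --pt "-0.75 -0.17 -0.9" --pt "-0.95 -0.22 -0.9" --turn '[0, 0, 0, 0, 0]'

```text
time_s: 33.85
tcp_pos: [537.8, 80.7, 87.1]
tool_rot: [0.645, 0.764, -0.014, -0.018]
ft_force: [-0.3, -0.2, -2.7]
width: 46.1
```

play_rows --pt "-0.35 -0.08 -0.25" --pt "-0.7 -0.16 -0.5" --pt "-0.95 -0.22 -0.7" --pt "-0.95 -0.22 -0.9" --turn '[0, 0, 0, 0]'

```text
time_s: 34.25
tcp_pos: [536.4, -0.1, 160.5]
tool_rot: [0.646, 0.763, -0.014, -0.017]
ft_force: [0.4, 0.3, -2.4]
width: 45.9
```

play_rows --pt "-0.35 -0.08 0" --pt "-0.7 -0.16 0" --pt "-0.95 -0.22 0" --turn '[0, 0, 0]'

```text
time_s: 34.55
tcp_pos: [531.3, -79.7, 161.5]
tool_rot: [0.646, 0.763, -0.014, -0.017]
ft_force: [0.0, -0.3, -2.8]
width: 45.8
```

play_rows --pt "-0.35 -0.08 0" --pt "-0.7 -0.16 0" --pt "-0.95 -0.22 0" --turn '[0, 0, 0]'

```text
time_s: 34.85
tcp_pos: [525.9, -159.5, 162.3]
tool_rot: [0.646, 0.763, -0.014, -0.017]
ft_force: [0.1, -0.3, -3.7]
width: 46.3
```

play_rows --pt "-0.35 -0.08 0" --pt "-0.7 -0.16 0" --pt "-0.95 -0.22 0" --turn '[0, 0, 0]'

```text
time_s: 35.15
tcp_pos: [520.4, -239.3, 163.1]
tool_rot: [0.647, 0.762, -0.015, -0.017]
ft_force: [0.5, 0.0, -3.0]
width: 46.4
```

play_rows --pt "-0.35 -0.08 0" --pt "-0.7 -0.16 0" --pt "-0.9 -0.22 0" --pt "-0.95 -0.22 0" --pt "-0.95 -0.22 0" --turn '[0.2, 0.4, 0.6, 0.82, 0.82]'

```text
time_s: 35.65
tcp_pos: [514.8, -318.1, 163.6]
tool_rot: [0.789, 0.614, -0.018, -0.014]
ft_force: [0.3, 0.3, -3.3]
width: 46.1
```

```bash
python3 - <<'E'
from h import *
s,im=shot('wrist','w27'); kt=cam('wrist',s); M=R.from_quat(s['tool_rot']).as_matrix();print(s['tcp_pos'].round(1),s['ft_force'],s['width'],M.round(3).tolist(),np.arctan2(M[1,0],M[0,0]))
for q,z in (('reader_bed',62),):
    r=spotter.mark_of('wrist',q); print(q,[(round(d['p'],2),np.round(d['uv']).tolist(),back(kt,d['uv'],z).round(1)) for d in r[:3]])
E
```

```text
[ 514.8 -318.1  163.6] [ 0.34673985  0.33895484 -3.25183301] 46.13616675748487 [[0.246, 0.968, -0.045], [0.969, -0.246, 0.0], [-0.011, -0.044, -0.999]] 1.3223005047133085
reader_bed [(0.81, [302.0, 156.0], array([ 538.3, -289.9,   62. ]))]
```

View pics/w27.png

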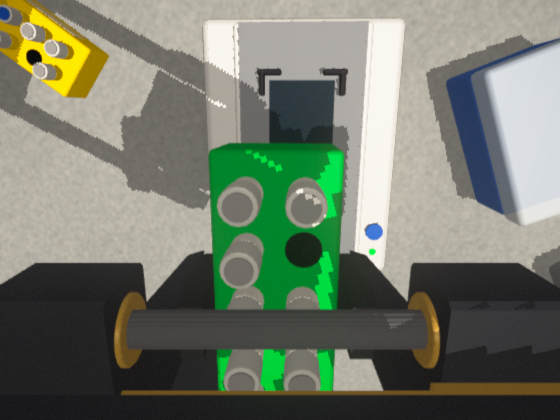

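play_rows --pt "-0.3 0 0" --pt "-0.6 0 0" --pt "-0.9 0 0" --pt "-0.9 0 0" --turn '[0, 0, 0, 0]'

```text
time_s: 36.15
tcp_pos: [496.9, -388.9, 164.5]
tool_rot: [0.787, 0.616, -0.018, -0.014]
ft_force: [-0.0, -0.2, -2.6]
width: 46.1
```

```bash
python3 - <<'E'
from h import *
s,im=shot('wrist','w28'); kt=cam('wrist',s); M=R.from_quat(s['tool_rot']).as_matrix();print(s['tcp_pos'].round(1),s['ft_force'],s['width'],M.round(3).tolist(),np.arctan2(M[1,0],M[0,0]))
for q,z in (('reader_bed',62),):
    r=spotter.mark_of('wrist',q); print(q,[(round(d['p'],2),np.round(d['uv']).tolist(),back(kt,d['uv'],z).round(1)) for d in r[:3]])
cv2.imwrite('pics/w28c.png',cv2.resize(im[40:190,200:400],None,fx=4,fy=4))
E
```

```text
[ 496.9 -388.9  164.5] [-0.00900139 -0.18073355 -2.5852899 ] 46.077356919466496 [[0.24, 0.97, -0.045], [0.971, -0.24, -0.001], [-0.012, -0.044, -0.999]] 1.3282127752161712
reader_bed [(0.59, [304.0, 56.0], array([ 537.5, -290.8,   62. ]))]
```

View pics/w28.png

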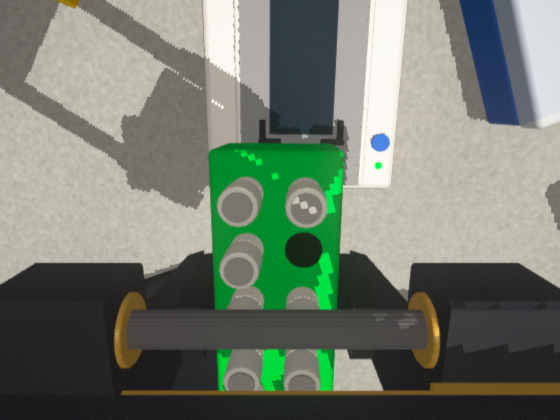

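View pics/w28c.png

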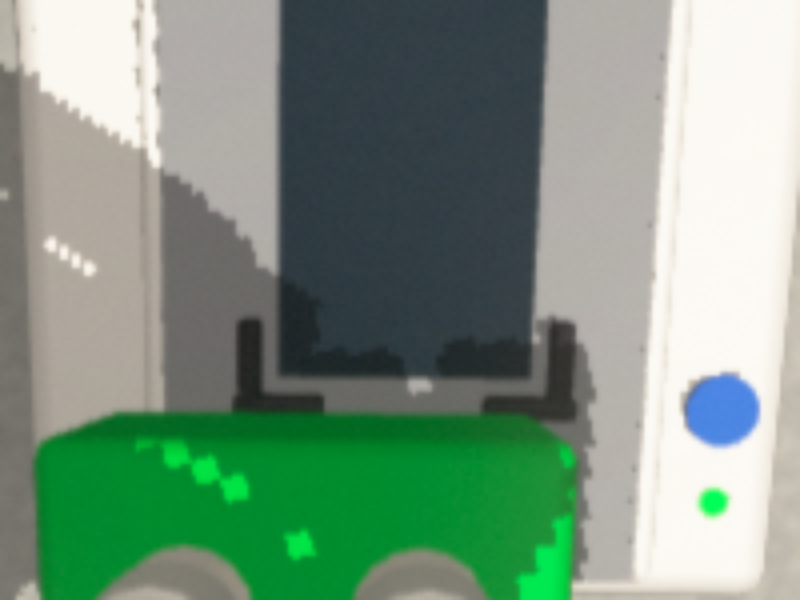

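```bash
python3 - <<'E'
from h import *
im=cv2.imread('pics/w27.png');cv2.imwrite('pics/w27c.png',cv2.resize(im[10:160,195:395],None,fx=4,fy=4))
E
```

```text
(no output)
```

View pics/w27c.png

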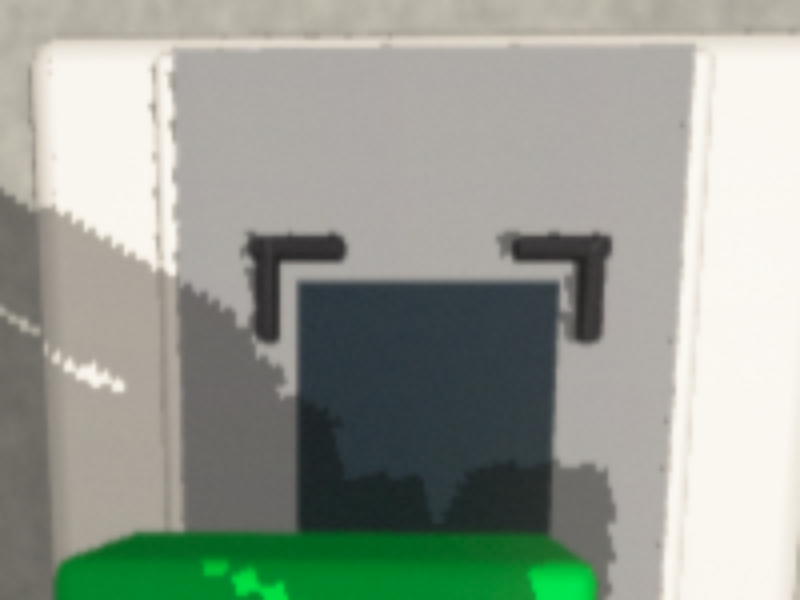

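```bash
cat > bed.py <<'E'
from h import *
def ws(p,M): 
    return cam('wrist',{'tcp_pos':np.array(p),'tool_rot':R.from_matrix(np.linalg.qr(np.array(M))[0]*np.sign(np.diag(np.linalg.qr(np.array(M))[1]))).as_quat()})
w27=ws([514.8,-318.1,163.6],[[0.246,0.968,-0.045],[0.969,-0.246,0.0],[-0.011,-0.044,-0.999]])
w28=ws([496.9,-388.9,164.5],[[0.24,0.97,-0.045],[0.971,-0.24,-0.001],[-0.012,-0.044,-0.999]])
f=lambda k,o,u,v,z: back(k,(o[0]+u/4,o[1]+v/4),z)[:2]
A,B=(195,10),(200,40)
for nm,far,near,z in (('outer',[(257,236),(610,236)],[(237,412),(576,418)],71),('inner',[(281,262),(576,262)],[(263,394),(549,398)],71),('glass',[(298,282),(559,282)],[(279,376),(536,376)],62)):
    F=[f(w27,A,*p,z) for p in far];N=[f(w28,B,*p,z) for p in near]
    c=np.mean(F+N,0);ax=np.mean(F,0)-np.mean(N,0)
    print(nm,np.round(F,1).tolist(),np.round(N,1).tolist(),c.round(1),np.linalg.norm(ax).round(1),np.arctan2(ax[1],ax[0]).round(4),np.linalg.norm(F[0]-F[1]).round(1),np.linalg.norm(N[0]-N[1]).round(1), [np.arctan2(*(P[0]-P[1])[::-1]).round(3)-1.571 for P in (F,N)])
# rack in hand
s=readout.observe();M=R.from_quat(s['tool_rot']).as_matrix();kt=cam('wrist',s)
c=s['tcp_pos']-M[:,2]*(28.8+34) # top plane point in tool: rack underside at tcp z=-28.8
print('toprack z',c[2])
for uv in ((276,144),(276,151),(212,150),(343,150)):
    p=back(kt,uv,c[2]); print(uv,(M.T@(p-s['tcp_pos'])).round(1))
E
python3 bed.py
```

```text
outer [[522.9, -221.5], [582.8, -237.0]] [[491.2, -342.2], [552.0, -358.2]] [ 537.2 -289.7] 124.9 1.3183 61.8 62.8 [np.float64(1.317), np.float64(1.3139999999999998)]
inner [[525.9, -226.7], [576.2, -239.7]] [[496.8, -340.2], [547.9, -353.4]] [ 536.7 -290. ] 117.2 1.3233 51.9 52.8 [np.float64(1.3179999999999998), np.float64(1.317)]
glass [[527.6, -229.9], [573.7, -241.8]] [[499.8, -338.1], [547.2, -349.7]] [ 537.1 -289.9] 111.4 1.3246 47.6 48.8 [np.float64(1.3179999999999998), np.float64(1.3299999999999998)]
toprack z 226.87159857999978
(276, 144) [ 56.5   0.1 -63.4]
(276, 151) [ 54.3   0.1 -63.3]
(212, 150) [ 54.5 -21.1 -62.4]
(343, 150) [ 54.7  21.9 -64.3]
```

```bash
python3 - <<'E'
from h import *
im=cv2.imread('pics/w28.png');cv2.imwrite('pics/w28d.png',cv2.resize(im[130:270,195:355],None,fx=4,fy=4))
E
```

```text
(no output)
```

View pics/w28d.png

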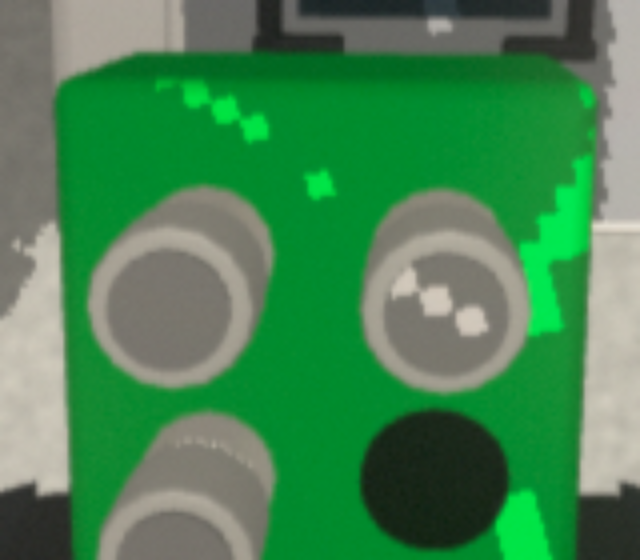

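play_rows --pt "0.15 0.03 0" --pt "0.45 0.08 0.1" --pt "0.75 0.12 0.2" --pt "0.85 0.14 0.3" --pt "0.85 0.14 0.3" --turn '[0, 0.02, 0.02, 0.02, 0.02]'

```text
time_s: 36.75
tcp_pos: [523.8, -319.9, 137.7]
tool_rot: [0.789, 0.614, -0.018, -0.016]
ft_force: [-0.3, -0.1, -2.5]
width: 46.1
```

play_rows --pt "0.2 0.03 0.2" --pt "0.4 0.06 0.5" --pt "0.48 0.07 0.75" --pt "0.48 0.07 0.75" --pt "0.48 0.07 0.75" --turn '[0, 0, 0, 0, 0]'

```text
time_s: 37.25
tcp_pos: [535.8, -284.5, 77.6]
tool_rot: [0.789, 0.614, -0.018, -0.016]
ft_force: [-0.2, 0.4, -1.9]
width: 46.1
```

```bash
cat > tgt.py <<'E'
from h import *
def go(z):
    s=readout.observe();M=R.from_quat(s['tool_rot']).as_matrix();kt=cam('wrist',s)
    print(s['tcp_pos'].round(1),s['ft_force'].round(1),s['width'],M.round(3).tolist(),'yaw',np.arctan2(M[1,0],M[0,0]).round(4))
    off=M@np.array([-.5,.3,-45.8]); print('rack now',(s['tcp_pos']+off).round(1))
    t=np.array([537-off[0],-289.9-off[1],z])
    print((M.T@(t-s['tcp_pos'])/80).round(3))
E
python3 - <<'E'
from tgt import *
go(36)
s,im=shot('wrist','w29')
s,im=shot('side','s29');cv2.imwrite('pics/s29c.png',cv2.resize(im[50:190,260:420],None,fx=4,fy=4))
s,im=shot('scene','c29');cv2.imwrite('pics/c29c.png',cv2.resize(im[240:390,80:260],None,fx=4,fy=4))
E
```

```text
[ 535.8 -284.5   77.6] [-0.2  0.4 -1.9] 46.140749962417914 [[0.245, 0.968, -0.047], [0.969, -0.246, 0.003], [-0.009, -0.046, -0.999]] yaw 1.3229
rack now [ 538.2 -285.2  123.4]
[-0.056  0.025  0.52 ]
```

View pics/w29.png

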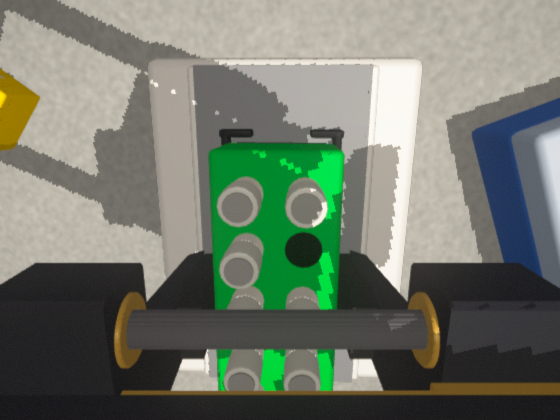

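View pics/s29c.png

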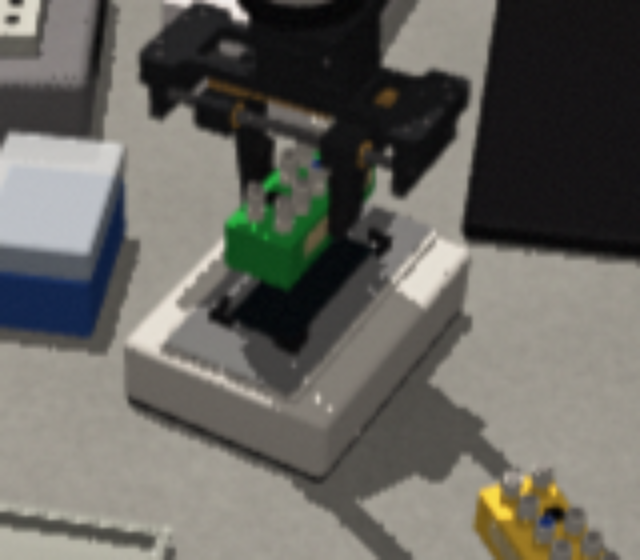

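View pics/c29c.png

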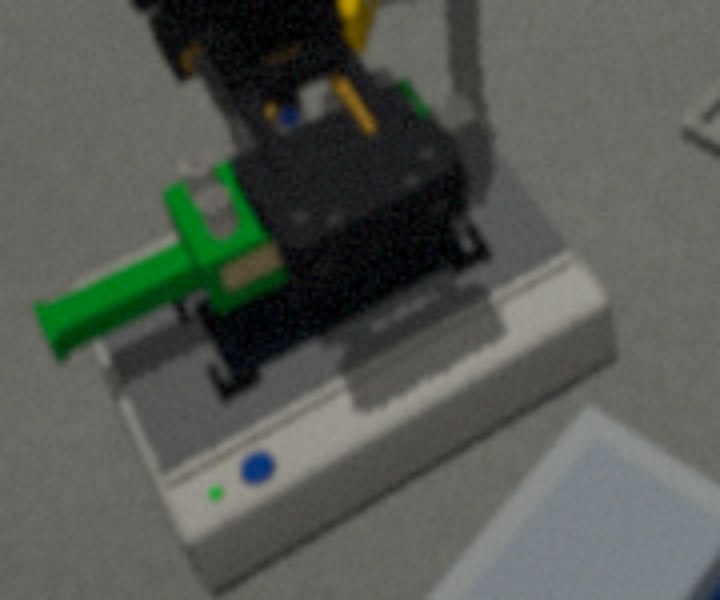

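play_rows --pt "-0.05 0.02 0.05" --pt "-0.06 0.02 0.15" --pt "-0.06 0.02 0.25" --pt "-0.06 0.02 0.25" --turn '[0, 0, 0, 0]'

```text
time_s: 37.8
tcp_pos: [534.8, -289.7, 57.0]
tool_rot: [0.789, 0.614, -0.018, -0.016]
ft_force: [0.0, 0.6, -2.8]
width: 46.0
```

```bash
python3 - <<'E'
from tgt import *
go(36)
s,im=shot('wrist','w30');kt=cam('wrist',s)
cv2.imwrite('pics/w30c.png',cv2.resize(im[30:180,190:390],None,fx=4,fy=4))
s,im=shot('side','s30');cv2.imwrite('pics/s30c.png',cv2.resize(im[70:190,290:410],None,fx=5,fy=5))
E
```

```text
[ 534.8 -289.7   57. ] [ 0.   0.6 -2.8] 46.02166602015497 [[0.247, 0.968, -0.048], [0.969, -0.247, 0.003], [-0.009, -0.047, -0.999]] yaw 1.3217
rack now [ 537.1 -290.4  102.7]
[0.008 0.009 0.262]
```

View pics/w30c.png

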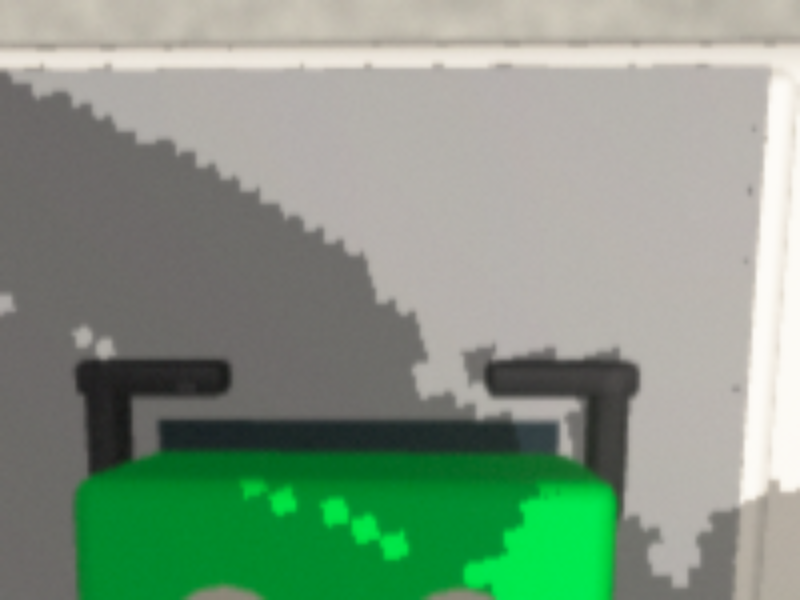

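View pics/s30c.png

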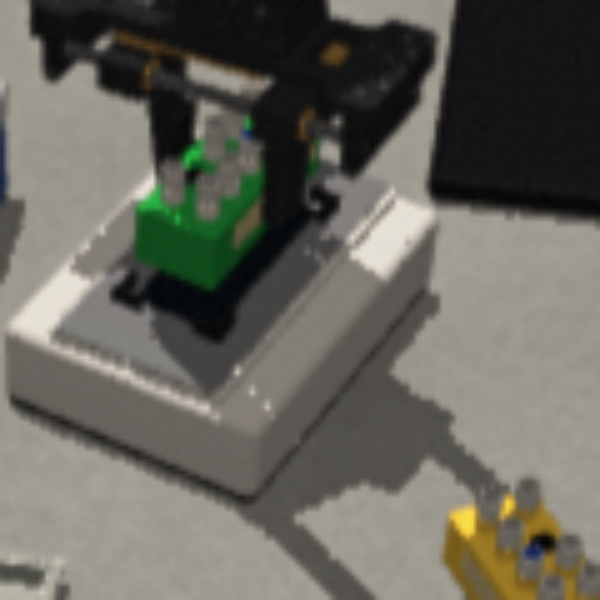

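play_rows --pt "0.01 0.01 0.07" --pt "0.01 0.01 0.14" --pt "0.01 0.01 0.2" --pt "0.01 0.01 0.26" --pt "0.01 0.01 0.26" --turn '[0, 0, 0, 0, 0]'

```text
time_s: 38.4
tcp_pos: [535.0, -289.0, 36.3]
tool_rot: [0.789, 0.614, -0.018, -0.016]
ft_force: [0.3, -0.7, -3.6]
width: 46.0
```

```bash
python3 - <<'E'
from tgt import *
go(33)
s,im=shot('side','s31');cv2.imwrite('pics/s31c.png',cv2.resize(im[70:190,290:410],None,fx=5,fy=5))
E
```

```text
[ 535.  -289.    36.3] [ 0.3 -0.7 -3.6] 46.01088301499981 [[0.246, 0.968, -0.047], [0.969, -0.246, 0.003], [-0.009, -0.047, -0.999]] yaw 1.322
rack now [ 537.4 -289.7   82.1]
[-0.004 -0.002  0.042]
```

View pics/s31c.png

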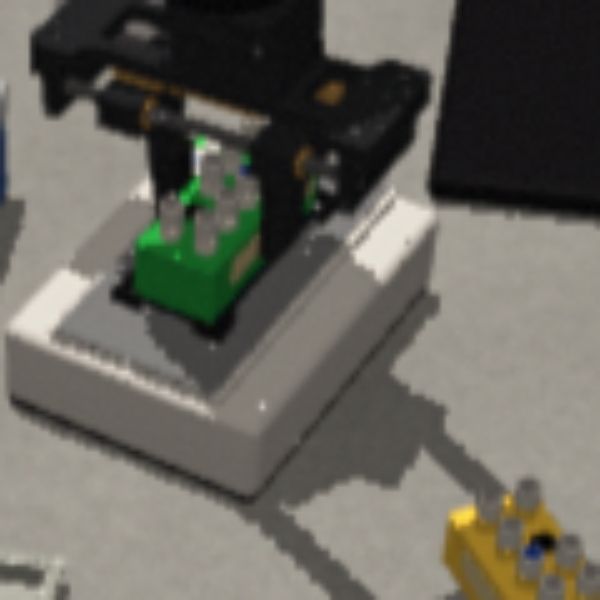

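Inside the guides with no contact yet, so I go down in small steps.

play_rows --pt "0 0 0.015" --pt "0 0 0.03" --pt "0 0 0.03" --turn '[0, 0, 0]'

```text
time_s: 38.75
tcp_pos: [535.2, -289.2, 34.4]
tool_rot: [0.789, 0.614, -0.018, -0.015]
ft_force: [0.1, -0.4, -2.4]
width: 46.1
```

play_rows --pt "0 0 0.015" --pt "0 0 0.02" --pt "0 0 0.02" --turn '[0, 0, 0]'

```text
time_s: 39.05
tcp_pos: [535.2, -289.6, 33.3]
tool_rot: [0.789, 0.614, -0.018, -0.015]
ft_force: [-2.2, -0.4, 0.9]
width: 46.3
```

play_rows --pt "0 0 0.01" --pt "0 0 0.01" --turn '[0, 0]'

```text
time_s: 39.25
tcp_pos: [535.2, -289.7, 33.2]
tool_rot: [0.789, 0.614, -0.018, -0.015]
ft_force: [-3.2, 0.0, 6.0]
width: 46.3
```

play_rows --pt "0 0 0" --pt "0 0 0" --pt "0 0 0" --pt "0 0 0" --pt "0 0 0" --turn '[0, 0, 0, 0, 0]' --gripper 40

```text
time_s: 39.75
tcp_pos: [535.2, -289.6, 33.0]
tool_rot: [0.789, 0.614, -0.018, -0.015]
ft_force: [-0.7, -0.4, -0.8]
width: 74.5
```

play_rows --pt "0 0 -0.2" --pt "0 0 -0.5" --pt "0 0 -1" --pt "0 0 -1" --turn '[0, 0, 0, 0]'

```text
time_s: 40.15
tcp_pos: [542.8, -292.4, 120.4]
tool_rot: [0.789, 0.614, -0.016, -0.01]
ft_force: [0.2, 0.2, 0.3]
width: 74.2
```

play_rows --pt "-0.3 0 -0.4" --pt "-0.6 0 -0.8" --pt "-0.9 0 -0.8" --pt "-0.9 0 -0.8" --turn '[0, 0, 0, 0]'

```text
time_s: 40.55
tcp_pos: [527.2, -365.2, 187.5]
tool_rot: [0.79, 0.613, -0.017, -0.007]
ft_force: [0.5, -0.2, 0.1]
width: 74.1
```

```bash
python3 - <<'E'
from h import *
s,im=shot('wrist','w32');kt=cam('wrist',s);print(s['tcp_pos'],s['ft_force'],s['width'])
for q,z in (('reader_bed',62),('rack_center',79),('rack_tab',72)):
    r=spotter.mark_of('wrist',q); print(q,[(round(d['p'],2),np.round(d['uv']).tolist(),back(kt,d['uv'],z).round(1)) for d in r[:3]])
s,im=shot('side','s32')
s,im=shot('scene','c32');cv2.imwrite('pics/c32c.png',cv2.resize(im[240:390,80:260],None,fx=4,fy=4))
E
```

```text
[ 527.22514985 -365.15043305  187.52024344] [ 0.51432647 -0.19570997  0.08364534] 74.07297372657314
reader_bed []
rack_center [(0.95, [270.0, 100.0], array([ 538. , -290.9,   79. ]))]
rack_tab [(0.88, [270.0, 212.0], array([ 514.2, -378.4,   72. ]))]
```

View pics/w32.png

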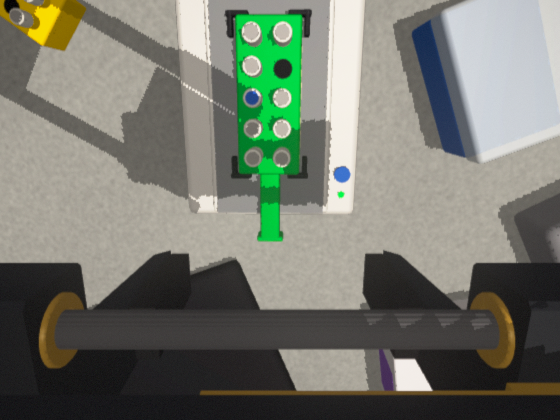

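View pics/s32.png

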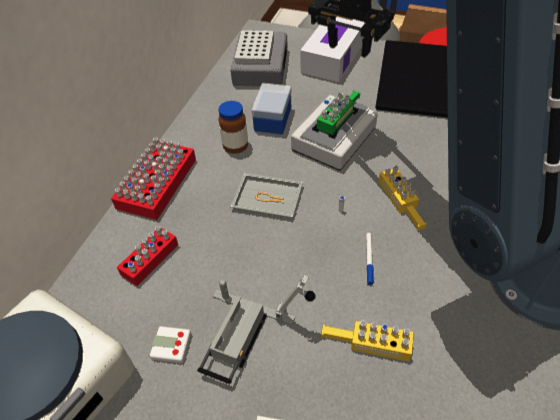

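View pics/c32c.png

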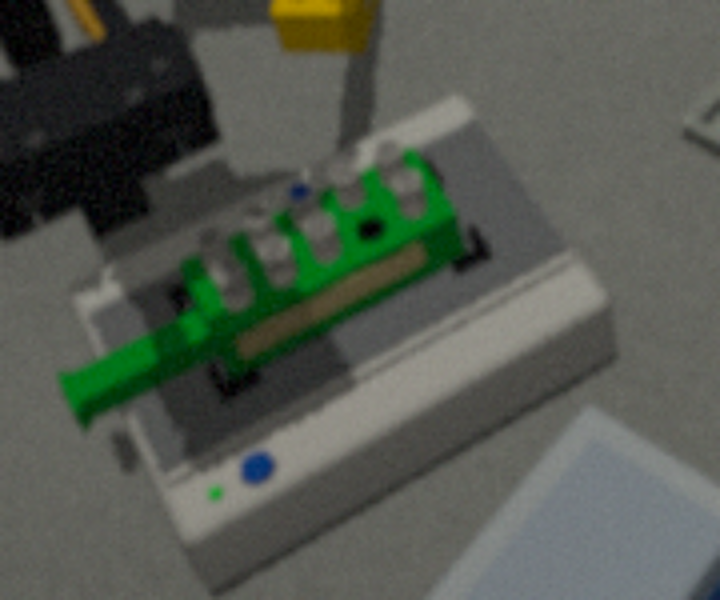

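```bash
python3 - <<'E'
from h import *
s=readout.observe();print(s['dq'].round(3),s['ft_force'].round(2)); print(job.sign_off())
E
```

```text
[-0.    -0.001 -0.005 -0.003  0.001 -0.001] [ 0.41 -0.1   0.04]
the job is handed in; nothing more can be done
None
```

I carried out the whole job in order and handed it in at about 41 s of the 72 s; no verdict came back.

- **Clip:** I drew it out of the stud along the pull direction and laid it in the steel dish. The last side picture shows it there.
- **Gate:** I swung the bar over by its knob to about 1.74 rad, estimated from how far the tool moved. After I let go it dropped to its stop, and the last picture shows it open.
- **Drawing the rack out:** I pulled it by the ridge at the end of its tab, at about 9 N, onto the bench roughly 156 mm out and let it go.
- **Placing the rack:** I took it again across its middle and set it on the reader bed with a contact force of about 6–9 N. My last measurement put its centre at about (538, −291) mm, against a bed centre of (537, −290) mm. In the pictures it sits flat inside all four guides.
- **Other things on the bench:** They look unmoved in the last side picture. The gripper is well clear, and the wrist force is within noise of zero.

**Checks that disagreed:**
- **Finger tips:** They sit about 37 mm behind the reported tool point. My first two tries at the clip closed on nothing above it. I corrected every height after that.
- **Tool tilt:** The tool had drifted to about 0.05 rad of tilt by the end, so the rack was carried with about 0.045 rad of sideways tilt. It looks flat on the bed now, but I did not measure its final tilt.

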